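Rehang a polishing machine's lift-off guard door

TASK

Take the yellow guard door out of its white stand and hang it back on the polishing machine: with the door standing well open, lower both hinge knuckles gently onto the two upright hinge pins until fully seated. Then swing the door shut, under the keeper and against its rubber stop, and let go. Do not force the door against the machine, and leave the hammer, steel block and screw pot where they are.

Things in the scene. Friction and masses are not known exactly. Their poses are not given: they have to be found in the camera images.
- door: Loose yellow guard door, 0.35 to 0.6 kg (sizes in mm here and below). Origin: middle of the panel's lower edge. Panel 150 wide (own y), 150 high (z), 10 thick (x). On its -y edge two steel knuckles, 22 square, 25 high, with vertical through bores 12 wide, both on the axis x 0, y -88; undersides at z 18 and z 101.
- door_grip (a point): On the door: centre of the black grip block on the top edge (door x 0, y 0, z 172). Block 36 (y) x 18 (x) x 45 high, z 150 to 195. Pinch its two ends from above, fingers closing along the door's y.
- door_knuckle (a point): On the door: centre of the bore at the underside of the upper knuckle (door x 0, y -88, z 101); axes as the door's.
- door_edge (a point): On the door: middle of the free edge opposite the hinge (door x 0, y +75, z 75).
- machine: Fixed green polishing machine (mm). Origin: centre of the housing's underside. Housing 120 (x) x 156 (y) x 170 high, open face at x -60, grey motor at +x. Shut, the door has the machine's yaw, its panel in the plane x -78, lower edge at z 12, top edge at z 162. Opened by an angle, it has the machine's yaw plus that angle (counterclockwise from above) and swings out to -x.
- pin_nominal (a point): Upper hinge pin's tip if its bracket were unshifted (machine x -78, y -98, z 129). The bracket is clamped firmly in slots up to 13 either way along machine y from there, unknown; no error in x or z. Sizes in mm. Two brass pins, diameter 10, 16 long, one vertical axis; last 3 taper to a flat tip 7 wide. Tips at z 129 and 46; shoulders, where knuckle undersides rest when seated, at z 113 and 30.
- upper_arm (a point): Centre of the steel arm under the upper pin, unshifted (machine x -78, y -98, z 106). It is 14 high, spans 11 around the pin axis and runs to the machine at +x. The lower knuckle cannot pass down through it: bring the door in sideways from machine -x with the knuckle undersides a little above the pin tips. Near 90 degrees open the panel's edge clears it best.
- stop (a point): Front face of the rubber stop, on the machine (x -72.5, y 60, z 90), 26 wide, 50 high; it meets the shut door's panel (nominal gap 0.5).
- keeper (a point): Underside of the steel keeper at its outer end, on the machine (x -86, y 51, z 167); 10 wide, runs back to the housing, 5 thick. It reaches over the shut door's top edge with 5 to spare, so the door cannot be lowered on while shut.
- stand: Fixed white plastic stand, 80 (x) x 110 (y) x 34 high, with a slot 13 wide along y, floor at z 8. The door stands upright in it at the start, same axes, bottom edge on the slot floor. Origin: centre of underside.
- hammer: Bystander: loose hammer with wooden handle, lying on the bench. Leave it alone.
- steel_block: Bystander: loose steel block 60 x 90 x 40 high. Origin: centre of underside. Leave it alone.
- screw_pot: Bystander: loose blue pot of cap screws, 64 diameter, 35 high. Origin: centre of underside. Leave it alone.
There are look-alikes about, which are no part of the job. Leave any purple or red look-alike of the door alone.

How it is judged (in metres and radians):
On the way:
1. the door is fully seated on both pins while standing well open (free edge at least 70 mm out from its shut place) (z of door_knuckle in the frame of machine between 0.108 and 0.117 m and x of door_knuckle in the frame of machine between -0.083 and -0.073 m and y of door_knuckle in the frame of machine between -0.115 and -0.081 m and angle between door's own z axis and vertical below 0.06 rad and x of door_edge in the frame of machine below -0.148 m), for 0.2 s.
At the end, for the whole second after the job is handed in: The door is at rest and let go, upright (within 0.06 rad), both knuckles fully seated on the pins (undersides within 5 mm below to 4 mm above the shoulders, knuckle axis on the pins' line), and shut: its free edge within 11 mm of the shut plane (z of door_knuckle in the frame of machine between 0.108 and 0.117 m and x of door_knuckle in the frame of machine between -0.083 and -0.073 m and y of door_knuckle in the frame of machine between -0.115 and -0.081 m and angle between door's own z axis and vertical below 0.06 rad and x of door_edge in the frame of machine above -0.089 m and y of door_edge in the frame of machine above 0.04 m and linear speed of door below 0.02 m/s); the robot touches nothing.
It fails at once if the door is pressed or knocked against the machine with more than 40 N (contact force between door and machine above 40 N).
It fails at once if the hammer is moved by more than 20 mm (distance of hammer from where it was at the start of the episode above 0.02 m).
It fails at once if the steel block is moved by more than 20 mm (distance of steel_block from where it was at the start of the episode above 0.02 m).
It fails at once if the screw pot is moved by more than 20 mm (distance of screw_pot from where it was at the start of the episode above 0.02 m).
It also fails if it takes over 72 s, if anything falls off the work surface, if the arm or the gripper's body presses on something with over 40 N, if the wrist force passes 120 N, or if a joint passes its speed limit or range.

ROBOT

A 7-joint arm with a two-finger parallel gripper is mounted at the origin on the work surface. World frame = base frame: x ahead of the robot, y to its left, z up, the work surface at z = 0. Lengths are in mm, angles in rad, forces in N, time in s.
With the tool pointing down it reaches from about 350 to 900 mm from the base axis. Payload 8.1 kg.
Tool frame: the origin (TCP) lies on the centre line of the jaws, within the pads' length; the fingertips stand 8 mm ahead of it and the grasp point (between the pads) lies 11 mm behind it; z points along the fingers, y is the direction in which the jaws open and shut (so a half turn about z gives the same grasp; the last joint's range is limited). The gripper opens to 85 mm and grips with 20 to 120 N. Pads are 22 mm wide; open, the fingers measure 114 mm over their backs; the gripper's body (76 mm by 85 mm) begins 54 mm behind the grasp point. The pads swing forward as they close: fully open they stand 13 mm farther back than shut.
Start: joints at [-1.276, 0.434, 0.025, 1.573, -0.012, 1.134, -0.075], TCP at [242.147, 576.199, 239.323] pointing down, gripper open.
Joint ranges: [-2.62, 2.62], [-0.44, 2.09], [-1.27, 1.32], [0.08, 2.57], [-1.32, 4.46], [0.12, 2], [-2.74, 2.74]. Speed limits (rad/s): [2.22, 2.22, 3.01, 3.01, 3.14, 3.14, 3.14].

INTERFACE

Orientations are given as a unit quaternion [w, x, y, z].
In Python, from bench import telemetry, grab_frame, calibration, manip gives the robot as it stands.
- The arm moves only by the shell command python3 -m inch 'ROWS' [OPENING]. ROWS is JSON, a list that holds one entry, the list of rows, each a list of 4 numbers: the shift along the tool's x, y, z in m, then the turn about the tool's z in rad. In form: [[[dx, dy, dz, twist], ...]]. A call has 1 to 20 rows; each row shifts and turns the commanded pose from where the row before left it, along the tool's axes as they then stand; what a row does not reach is not made up. A row lasts 1/12 s, in which the tool goes at most 41.7 mm and 7.16 degrees, less where a joint would pass 70% of its speed; a pose out of reach is approached as far as the arm can. A call is refused whole if a number of a shift passes 0.0417 or a number of a turn 0.125, either way. A call with a gripper value outside its range is refused whole. OPENING is the opening, from -1 (shut) to 1 (fully open), set as the call begins (- or left out, the last holds). The fingers move at their own pace and stop on an object; the grip force is fixed at half the most. Time passes only in rows, so rows that do not move let the fingers close. It gives the time, the measured TCP pose, the force and the opening at its end, in the units of the state.
- telemetry.read_state(): the state, without advancing time (a new reading comes with each control period).
- grab_frame(name): name is "side" or "top"; returns the picture (400x640x3 uint8, blue, green, red); there is no depth.
- calibration(name): a dict with "fx", "fy", "cx", "cy" (pixels), "world_to_cam" (4x4, takes a point from world to camera coordinates). Camera axes: x right, y down, z forward; pixel columns grow to the right and rows downward; lengths in mm; the calibration is good to about 2 mm. A picture is of the moment at which its call begins. calibration takes no time and is no camera call.
- manip.job_done(): hands the job in, once; it reports no verdict.
The state is a dict: "time_s": time; "q": joint angles; "qd": joint speeds; "effort": joint torques, N m; "tcp_pos": TCP position; "tool_rot": TCP orientation; "wrist_force": force on the tool from outside, world axes, zero at the start; "torque": the same for the moment, N m; "width": finger opening in mm.
Only numpy, scipy, OpenCV 4.12 (cv2) and the standard library are available. Lean on these libraries where they do the work, as an engineer would, in place of code of your own. Each camera call takes 0.05 s, during which the arm holds its last target.

## Working session

There is one attempt and no reset: what is moved stays moved. The work goes in short steps, Python scripts to look and compute and a shell command to move; the robot and the scene stay as the last step left them, time stands still between calls to the robot, and variables do not carry over. Pictures are saved under pics/ and viewed, and the job is handed in when it is done.

```bash
mkdir -p pics; ls; python3 - <<'E'
from bench import telemetry, grab_frame, calibration
import cv2
print(telemetry.read_state())
for n in("side","top"):
    cv2.imwrite(f"pics/{n}0.png",grab_frame(n)); print(calibration(n))
E
```

```text
pics
{'time_s': 0.0, 'q': array([-1.27557517,  0.43518858,  0.02495096,  1.57409838, -0.01160346,
        1.13400561, -0.07506635]), 'qd': array([ 0.00039815,  0.00042648,  0.0010534 , -0.00173092, -0.00061748,
        0.00086328, -0.00085725]), 'effort': array([ 4.51483384e-04, -6.70478797e+01,  1.02509782e+00, -3.16210091e+01,
        1.56203436e-02,  1.26070005e-02,  6.27804752e-05]), 'tcp_pos': array([241.9781501 , 575.71837104, 238.54657974]), 'tool_rot': array([-9.02968190e-05,  1.97610109e-01,  9.80280389e-01, -7.72258452e-04]), 'wrist_force': array([ 0.98047883, -0.31557049, -0.42518141]), 'torque': array([-0.00151767, -0.01195551, -0.05009797]), 'width': 85.61996040045304}
{'fx': 511.6775773185495, 'fy': 511.6775773185495, 'cx': 322.68242870639364, 'cy': 196.35076462062267, 'world_to_cam': array([[ 9.29191991e-01, -3.69340954e-01,  1.37660433e-02,
        -5.49720933e+02],
       [-2.18719828e-01, -5.79518430e-01, -7.85060524e-01,
         1.46576867e+02],
       [ 2.97932679e-01,  7.26461044e-01, -6.19266074e-01,
         1.21861091e+03],
       [ 0.00000000e+00,  0.00000000e+00,  0.00000000e+00,
         1.00000000e+00]])}
{'fx': 422.0023329020162, 'fy': 422.0023329020162, 'cx': 319.9219157027573, 'cy': 200.0003523178476, 'world_to_cam': array([[-3.03454491e-02, -9.99509062e-01,  7.79664931e-03,
        -8.73177467e+01],
       [-9.90174974e-01,  2.89949981e-02, -1.36794774e-01,
         5.88572157e+02],
       [ 1.36501552e-01, -1.18711459e-02, -9.90568727e-01,
         1.36078301e+03],
       [ 0.00000000e+00,  0.00000000e+00,  0.00000000e+00,
         1.00000000e+00]])}
```

View pics/side0.png

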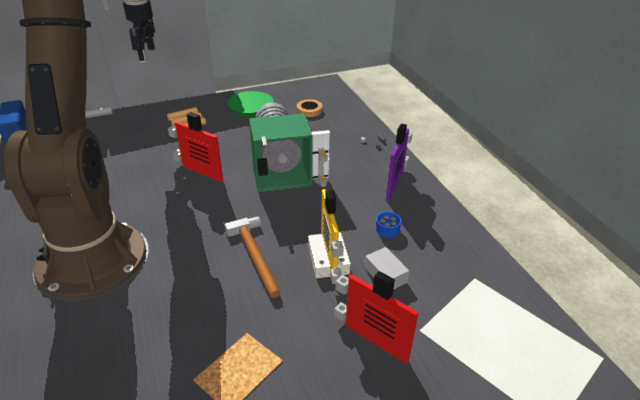

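View pics/top0.png

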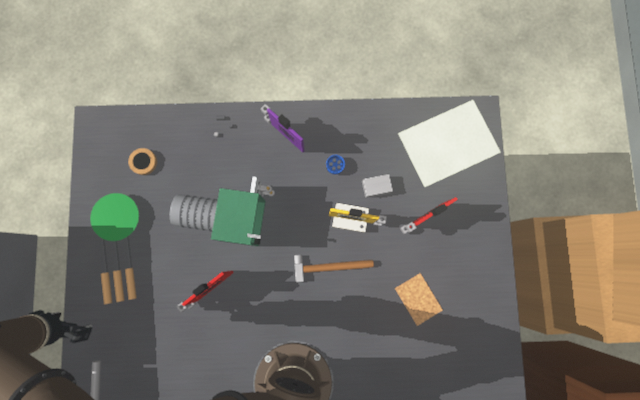

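```bash
python3 - <<'E'
import cv2
t=cv2.imread("pics/top0.png"); s=cv2.imread("pics/side0.png")
a=cv2.resize(t[165:255,200:400],None,fx=4,fy=4,interpolation=cv2.INTER_CUBIC)
cv2.imwrite("pics/top0z.png",a)
a=cv2.resize(s[90:290,230:430],None,fx=3,fy=3,interpolation=cv2.INTER_CUBIC)
cv2.imwrite("pics/side0z.png",a)
E
```

```text
(no output)
```

View pics/top0z.png

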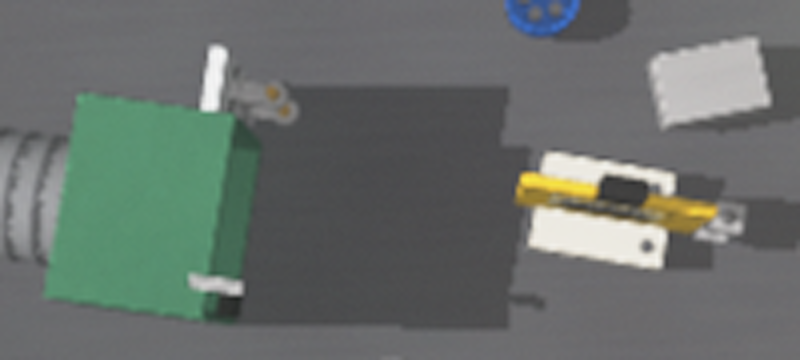

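View pics/side0z.png

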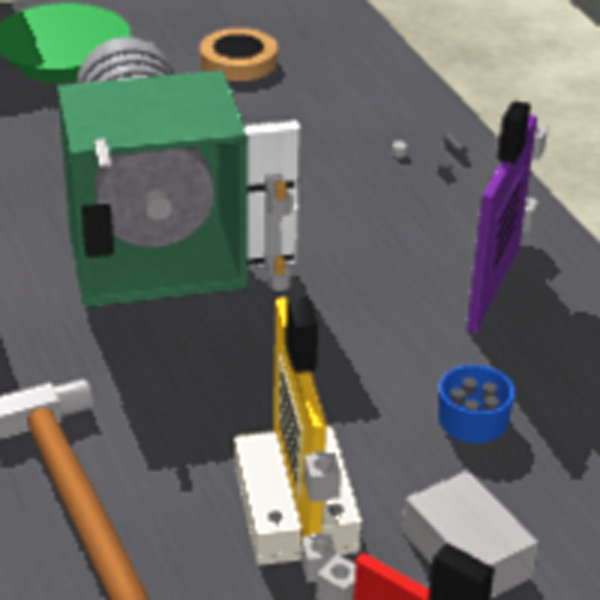

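The top view shows the machine at about (237,217), with its open face to the right. The pins are at about (268,188) and (271,192). The door stands at about (355,214) with its knuckles at the right end (380,220). Next I measure each of these.

```bash
cat > h.py <<'E'
import cv2, numpy as np
from bench import telemetry, grab_frame, calibration
def ray(n,uv):
    c=calibration(n);T=c["world_to_cam"];R=T[:3,:3];o=-R.T@T[:3,3]
    d=R.T@np.array([(uv[0]-c["cx"])/c["fx"],(uv[1]-c["cy"])/c["fy"],1.]);return o,d/np.linalg.norm(d)
def onz(n,uv,z):
    o,d=ray(n,uv);return o+d*(z-o[2])/d[2]
def tri(a,b):
    o1,d1=ray("side",a);o2,d2=ray("top",b)
    A=np.c_[d1,-d2];s=np.linalg.lstsq(A,o2-o1,rcond=None)[0]
    p,q=o1+d1*s[0],o2+d2*s[1];return (p+q)/2,np.linalg.norm(p-q)
def proj(n,p):
    c=calibration(n);x=c["world_to_cam"]@np.r_[p,1];return np.array([c["fx"]*x[0]/x[2]+c["cx"],c["fy"]*x[1]/x[2]+c["cy"]])
def blobs(m,minA=3):
    n,l,s,c=cv2.connectedComponentsWithStats(m.astype(np.uint8)*255)
    return [(s[i,4],s[i,:4],c[i].round(2)) for i in range(1,n) if s[i,4]>=minA]
E
python3 - <<'E'
from h import *
t=cv2.imread("pics/top0.png"); s=cv2.imread("pics/side0.png")
np.set_printoptions(precision=1,suppress=True)
ht=cv2.cvtColor(t,cv2.COLOR_BGR2HSV);hs=cv2.cvtColor(s,cv2.COLOR_BGR2HSV)
for y,x in[(215,235),(217,260),(188,268),(192,271),(213,345)]: print(y,x,ht[y,x])
m=(abs(ht[...,0].astype(int)-75)<12)&(ht[...,1]>60)&(ht[...,2]>115)
m[:, :190]=0
m=m.astype(np.uint8)*255
cs,_=cv2.findContours(m,cv2.RETR_EXTERNAL,cv2.CHAIN_APPROX_NONE);c=max(cs,key=cv2.contourArea)
r=cv2.minAreaRect(c);print(r)
w=[onz("top",p,170) for p in cv2.boxPoints(r)]
for i in w:print(i)
w=np.array(w);print(np.linalg.norm(np.diff(w,axis=0),axis=1),w.mean(0))
for n,h,box in(("top",ht,(180,200,255,285)),("side",hs,(140,190,310,340))):
    a,b,cc,d=box;q=np.zeros(h.shape[:2],bool)
    q[a:b,cc:d]=((h[...,0]>8)&(h[...,0]<28)&(h[...,1]>110))[a:b,cc:d]
    print(n,blobs(q,2))
for n,h in(("top",ht),("side",hs)):
    q=(h[...,0]>18)&(h[...,0]<32)&(h[...,1]>150)&(h[...,2]>100);print(n,[b for b in blobs(q,20)])
E
```

```text
215 235 [ 73 100 145]
217 260 [ 73  87 103]
188 268 [ 19 128 128]
192 271 [ 19 116 123]
213 345 [ 23 182 224]
((234.41893005371094, 215.98648071289062), (39.94895553588867, 52.77207565307617), 9.462322235107422)
[461.4 225.3 170. ]
[617.4 200.  170. ]
[593.9  81.4 170. ]
[438.5 108.7 170. ]
[158.  120.9 157.8] [527.8 153.8 170. ]
top [(np.int32(3), array([267, 187,   2,   2], dtype=int32), array([267.3, 187.7]))]
side [(np.int32(19), array([322, 150,   4,   7], dtype=int32), array([323.2, 152.8])), (np.int32(17), array([322, 175,   3,   7], dtype=int32), array([323., 178.])), (np.int32(5), array([322, 188,   4,   2], dtype=int32), array([323.6, 188.8]))]
top [(np.int32(90), array([329, 208,  21,   8], dtype=int32), array([337. , 211.8])), (np.int32(82), array([361, 214,  18,   8], dtype=int32), array([370. , 217.5]))]
side [(np.int32(462), array([321, 189,  18,  79], dtype=int32), array([329.3, 229.3]))]
```

```bash
python3 - <<'E'
from h import *
np.set_printoptions(precision=1,suppress=True)
t=cv2.imread("pics/top0.png").astype(float); s=cv2.imread("pics/side0.png").astype(float)
def wc(im,x0,x1,y0,y1):
    w=(im[...,2]-im[...,0])[y0:y1,x0:x1]; print(w.astype(int)); w=np.clip(w-20,0,None)
    Y,X=np.mgrid[y0:y1,x0:x1];return np.array([(w*X).sum()/w.sum(),(w*Y).sum()/w.sum()])
u=wc(t,265,270,185,190);l=wc(t,269,274,190,195);us=wc(s,320,328,148,158);ls=wc(s,319,327,173,183)
print(u,l,us,ls)
U=onz("top",u,129);L=onz("top",l,46);print(U,L)
for a,z in((us,121),(ls,38)):print("side",onz("side",a,z))
print(tri(us,u),tri(ls,l))
C=np.array([527.8,153.8])
for y in(78.8,80.3):
    a=np.deg2rad(y);R=np.array([[np.cos(a),-np.sin(a)],[np.sin(a),np.cos(a)]])
    for P in(U,L):print(y,R.T@(P[:2]-C), end=' ')
    print(R@np.array([-78,-98])+C)
# yaw refine: green front-edge/back-edge lines
h=cv2.cvtColor(t.astype(np.uint8),cv2.COLOR_BGR2HSV)
m=((abs(h[...,0].astype(int)-75)<12)&(h[...,1]>60)&(h[...,2]>115));m[:,:190]=0
ys=range(195,238)
for f in(np.min,np.max):
    pts=np.array([onz("top",(f(np.where(m[y])[0]),y),170)[:2] for y in ys])
    vx=cv2.fitLine(pts.astype(np.float32),cv2.DIST_HUBER,0,.01,.01).ravel();print('edge',vx,np.degrees(np.arctan2(vx[1],vx[0])))
xs=range(222,250)
for f in(np.min,np.max):
    pts=np.array([onz("top",(x,f(np.where(m[:,x])[0])),170)[:2] for x in xs])
    vx=cv2.fitLine(pts.astype(np.float32),cv2.DIST_HUBER,0,.01,.01).ravel();print('edge',vx,np.degrees(np.arctan2(vx[1],vx[0])))
E
```

```text
[[-2 -2 -2 -2 -2]
 [ 0 10 25 19  5]
 [ 1 25 63 56 21]
 [ 1 24 62 64 36]
 [ 0  9 35 44 18]]
[[ 5  1  5  4  0]
 [ 0 10 30 15 -1]
 [14 42 56 23  3]
 [15 43 45 15  3]
 [ 3 13 14  5  1]]
[[  2   2   2   2   0   0   0   0]
 [  2   2   7  10   6   1   0  -1]
 [  3   4  38  62  49  13   0  -1]
 [  3  13  74  99  93  46   6  -2]
 [  1  15  76 102  97  48   5  -2]
 [  2  15  72  98  91  42   3  -2]
 [  2  15  73  97  91  44   4   0]
 [  2  14  69  95  84  41   8   1]
 [  1   6  44  68  48  21   5   1]
 [  3   2   5   6   4   3   2   1]]
[[  4   5   4   3   0   0   1   2]
 [  2   4   3   9   9   1   0   1]
 [  1   2   8  42  63  34   5  -2]
 [  1   3  24  79  97  75  15  -2]
 [  3   4  47  93 106  87  13  -2]
 [  1   3  46  88  99  85  15  -4]
 [  1   2  45  88  99  86  17  -1]
 [ -1   2  40  82  94  84  19   1]
 [ -1   1  16  50  59  42   9   0]
 [  0   1   3   4   5   5   1   1]]
[267.5 187.8] [270.6 192.3] [323.3 153. ] [322.8 178.1]
[616.9  58.4 129. ] [615.5  57.7  46. ]
side [614.3  57.3 121. ]
side [614.2  57.2  38. ]
(array([617.,  60., 119.]), np.float64(3.1545677139783725)) (array([616. ,  59. ,  36.5]), np.float64(2.004719128035568))
78.8 [ -76.3 -105.9] 78.8 [ -77.3 -104.7] [608.8  58.3]
80.3 [ -79.  -103.9] 80.3 [ -80.  -102.6] [611.3  60.4]
edge [  1.   -0.2 527.6 212.1] -10.093498
edge [  1.   -0.2 531.   94.1] -9.7375
edge [  0.2   1.  604.6 149.6] 80.63218
edge [  0.2   1.  448.8 148.5] 79.55628
```

```bash
python3 - <<'E'
from h import *
t=cv2.imread("pics/top0.png"); s=cv2.imread("pics/side0.png")
a=cv2.resize(t[200:236,324:391],None,fx=11,fy=11,interpolation=cv2.INTER_NEAREST)
cv2.imwrite("pics/tz1.png",a)
a=cv2.resize(s[180:290,300:360],None,fx=7,fy=5,interpolation=cv2.INTER_NEAREST)
a=cv2.resize(s[182:282,305:355],None,fx=6,fy=6,interpolation=cv2.INTER_NEAREST)
cv2.imwrite("pics/sz1.png",a)
for n in("top","side"):print(ray(n,(320,200))[0])
E
```

```text
[ 394.39073022  -88.18647405 1429.14347891]
[  179.7915435  -1003.36380965   877.28358619]
```

View pics/tz1.png

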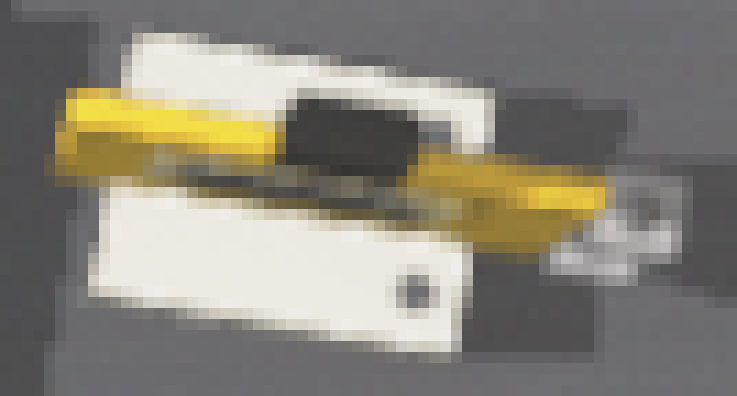

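View pics/sz1.png

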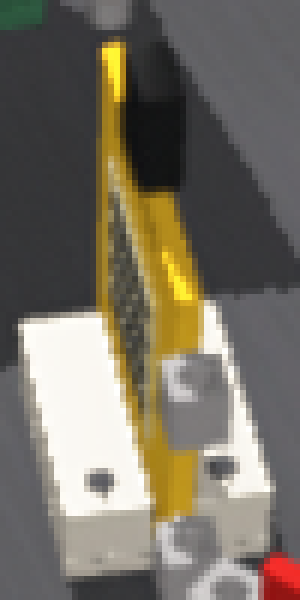

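```bash
python3 - <<'E'
from h import *
np.set_printoptions(precision=1,suppress=True)
z=lambda u,v:(u/11+324-.5,v/11+200-.5)
P=[onz("top",z(*p),158) for p in((64,91),(605,180),(605,213),(60,130))]
for p in P:print(p)
l=(P[0]+P[3])/2;r=(P[1]+P[2])/2;d=l-r
print("mid",(l+r)/2,"len",np.linalg.norm(d),"yaw of door y",np.degrees(np.arctan2(d[1],d[0])), "thick",np.linalg.norm(P[0]-P[3]))
print("bore",onz("top",z(648,208),134))
G=[onz("top",z(*p),203) for p in((297,93),(420,115))]
print("grip back edge",G,np.linalg.norm(G[0]-G[1]))
# side view: upper-knuckle bore top, front of panel top corners
y=lambda u,v:(u/6+305-.5,v/6+182-.5)
print("side bore",onz("side",y(195,378),134))
for p in((100,45),(125,45),(163,250),(200,300)):print(onz("side",y(*p),158))
t=cv2.imread("pics/top0.png")
h=cv2.cvtColor(t,cv2.COLOR_BGR2HSV);m=((h[...,2]>190)&(h[...,1]<40)).astype(np.uint8);m[:,:325]=0;m[:,375:]=0;m[:200]=0;m[240:]=0
c=cv2.findNonZero(m);r=cv2.minAreaRect(c);w=np.array([onz("top",p,34) for p in cv2.boxPoints(r)]);print(r,w,w.mean(0),np.linalg.norm(np.diff(w,axis=0),axis=1))
d=[ (w[i]-w[(i+1)%4]) for i in range(4)];print([np.degrees(np.arctan2(k[1],k[0])) for k in d])
E
```

```text
[ 544.9 -131.2  158. ]
[ 515.9 -279.3  158. ]
[ 506.8 -278.8  158. ]
[ 534.2 -129.7  158. ]
mid [ 525.4 -204.8  158. ] len 151.24601436644602 yaw of door y 79.25247144436022 thick 10.878097530292093
bore [ 510.  -294.6  134. ]
grip back edge [array([ 537.2, -191.6,  203. ]), array([ 530.4, -224.1,  203. ])] 33.20017872514738
side bore [ 505.3 -293.5  134. ]
[ 532.7 -132.8  158. ]
[ 541.7 -136.2  158. ]
[ 509.7 -252.   158. ]
[ 511.7 -281.   158. ]
((350.24322509765625, 217.04054260253906), (33.37299346923828, 24.331050872802734), 9.462321281433105) [[ 497.7 -141.5   34. ]
 [ 577.4 -157.6   34. ]
 [ 555.7 -266.6   34. ]
 [ 476.3 -249.7   34. ]] [ 526.8 -203.8   34. ] [ 81.3 111.1  81.2]
[np.float64(168.59117626444132), np.float64(78.77014169049743), np.float64(-12.024687009014105), np.float64(-101.18042771926332)]
```

The door's top-edge midpoint is about (525,-205), with its y axis at about 79°. The measured length of 151 mm matches the stated 150. I'll transit above everything and then twist so that tool y points to about -101°. That leaves wrist range for the half turn.

```bash
python3 -m inch '[[[0,0,-0.03,0],[0,0,-0.03,0],[-0.028,-0.0305,0,0],[-0.028,-0.0305,0,0],[-0.028,-0.0305,0,0],[-0.028,-0.0305,0,0],[-0.028,-0.0305,0,0],[-0.028,-0.0305,0,0],[-0.028,-0.0305,0,0],[-0.028,-0.0305,0,0],[-0.028,-0.0305,0,0],[-0.028,-0.0305,0,0]]]' 1
```

```text
time_s: 1.1
tcp_pos: [382.1, 184.4, 299.2]
tool_rot: [-0.0, 0.198, 0.98, 0.0]
wrist_force: [1.3, 1.1, -1.0]
width: 85.4
```

```bash
python3 -m inch '[[[-0.028,-0.0305,0,0],[-0.028,-0.0305,0,0],[-0.028,-0.0305,0,0],[-0.028,-0.0305,0,0],[-0.028,-0.0305,0,0],[-0.028,-0.0305,0,0],[-0.028,-0.0305,0,0],[-0.028,-0.0305,0,0],[-0.028,-0.0305,0,0],[-0.028,-0.0305,0,0],[0,0,0,0.12],[0,0,0,0.12],[0,0,0,0.12],[0,0,0,0.12],[0,0,0,0.12],[0,0,0,0.12]]]' 1; python3 -m inch '[[[0,0,0,0.12],[0,0,0,0.12],[0,0,0,0.12],[0,0,0,0.12],[0,0,0,0.12],[0,0,0,0.12],[0,0,0,0.12],[0,0,0,0.12],[0,0,0,0.12],[0,0,0,0.12],[0,0,0,0.12],[0,0,0,0.12],[0,0,0,0.12],[0,0,0,0.12],[0,0,0,0.12],[0,0,0,0.12],[0,0,0,0.12],[0,0,0,0.12],[0,0,0,0.06]]]'; python3 - <<'E'
from h import *
s=telemetry.read_state();print(s["q"],s["tcp_pos"])
from scipy.spatial.transform import Rotation as R
q=s["tool_rot"];M=R.from_quat([q[1],q[2],q[3],q[0]]).as_matrix();print(M.round(4))
print(np.degrees(np.arctan2(M[1,1],M[0,1])))
print("move tool", (M.T@(np.array([524.5,-204.7,240])-s["tcp_pos"])).round(1))
E
```

```text
time_s: 2.43
tcp_pos: [521.8, -203.1, 298.9]
tool_rot: [-0.0, 0.533, 0.846, -0.0]
wrist_force: [-0.8, -0.2, -1.7]
width: 85.8
time_s: 4.02
tcp_pos: [521.9, -202.8, 298.9]
tool_rot: [-0.0, 0.995, -0.101, -0.0]
wrist_force: [-0.4, 0.0, -0.0]
width: 85.1
[-0.55465025  0.51359523  1.28167144  1.70404375 -0.50808628  1.31411891
 -0.94583705] [ 521.9166618  -202.82237798  298.88422755]
[[ 9.795e-01 -2.015e-01 -8.000e-04]
 [-2.015e-01 -9.795e-01  2.000e-04]
 [-9.000e-04 -0.000e+00 -1.000e+00]]
-101.62709408831755
move tool [ 3.   1.3 58.9]
```

```bash
python3 -m inch '[[[0.003,0.0015,0.02,-0.01],[0,0,0.03,0],[0,0,0.03,0],[0,0,0,0]]]'; python3 - <<'E'
from h import *
for n,(x0,x1,y0,y1) in dict(top=(310,400,180,250),side=(270,380,140,280)).items():
    f=grab_frame(n);cv2.imwrite(f"pics/{n}1.png",cv2.resize(f[y0:y1,x0:x1],None,fx=5 if n=="side" else 7,fy=4 if n=="side" else 7,interpolation=cv2.INTER_CUBIC))
E
```

```text
time_s: 4.35
tcp_pos: [522.4, -202.9, 214.5]
tool_rot: [-0.001, 0.996, -0.093, -0.004]
wrist_force: [-0.6, 0.6, -0.6]
width: 85.4
```

View pics/side1.png

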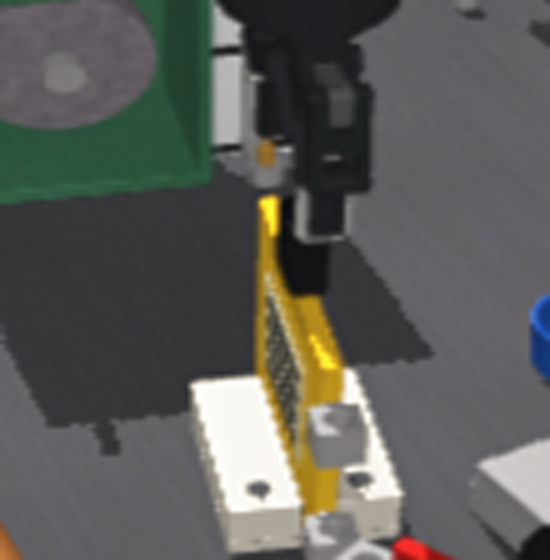

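View pics/top1.png

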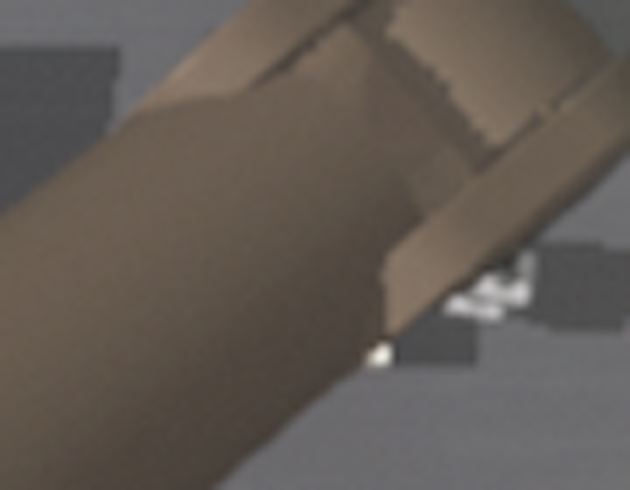

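```bash
python3 -m inch '[[[0.0,0.00,0.02,0],[0,0,0.016,0],[0,0,0.004,0],[0,0,0,0]]]';  python3 -m inch '[[[0,0,0,0],[0,0,0,0],[0,0,0,0],[0,0,0,0],[0,0,0,0],[0,0,0,0]]]' -1; python3 -m inch '[[[0,0,0,0],[0,0,0,0]]]' 
```

```text
time_s: 4.78
tcp_pos: [524.9, -205.3, 180.1]
tool_rot: [0.0, 0.996, -0.093, 0.0]
wrist_force: [-0.0, -0.1, 1.6]
width: 85.4
time_s: 5.28
tcp_pos: [525.2, -205.7, 180.2]
tool_rot: [0.0, 0.996, -0.093, 0.001]
wrist_force: [-0.8, -0.2, 4.8]
width: 35.2
time_s: 5.45
tcp_pos: [525.1, -205.7, 180.2]
tool_rot: [0.0, 0.996, -0.093, 0.001]
wrist_force: [-0.1, -1.1, 5.8]
width: 35.0
```

```bash
python3 -m inch '[[[0,0,-0.005,0],[0,0,-0.01,0],[0,0,-0.02,0],[0,0,-0.03,0],[0,0,-0.025,0],[0,0,0,0]]]'; python3 - <<'E'
from h import *
f=grab_frame("side");cv2.imwrite(f"pics/side2.png",cv2.resize(f[100:290,240:430],None,fx=3,fy=3,interpolation=cv2.INTER_CUBIC))
E
```

```text
time_s: 5.95
tcp_pos: [526.0, -207.0, 274.2]
tool_rot: [0.001, 0.996, -0.093, 0.003]
wrist_force: [0.8, -2.0, -3.8]
width: 35.2
```

View pics/side2.png

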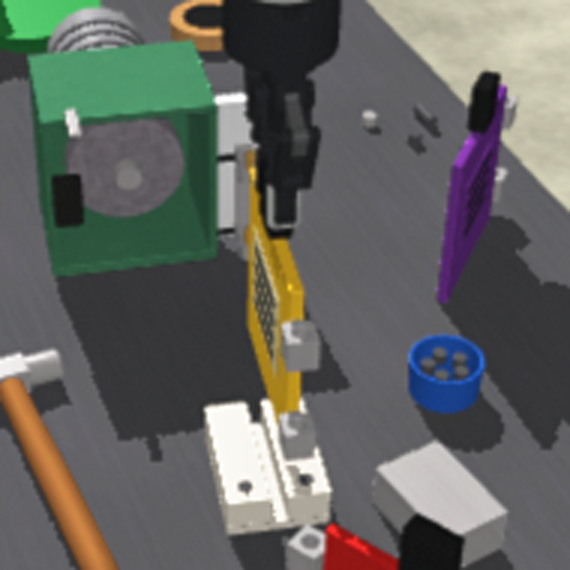

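The door is held upright clear of the stand. Next is the half turn.

```bash
python3 -m inch '[[[0,0,0,-0.06],[0,0,0,-0.1],[0,0,0,-0.12],[0,0,0,-0.12],[0,0,0,-0.12],[0,0,0,-0.12],[0,0,0,-0.12],[0,0,0,-0.12],[0,0,0,-0.12],[0,0,0,-0.12],[0,0,0,-0.12],[0,0,0,-0.12],[0,0,0,-0.12],[0,0,0,-0.12],[0,0,0,-0.12]]]';python3 -m inch '[[[0,0,0,-0.12],[0,0,0,-0.12],[0,0,0,-0.12],[0,0,0,-0.12],[0,0,0,-0.12],[0,0,0,-0.12],[0,0,0,-0.12],[0,0,0,-0.12],[0,0,0,-0.12],[0,0,0,-0.12],[0,0,0,-0.12],[0,0,0,-0.08],[0,0,0,-0.034],[0,0,0,0],[0,0,0,0]]]'; python3 - <<'E'
from h import *
s=telemetry.read_state();print(s["q"],s["tcp_pos"],s["wrist_force"])
from scipy.spatial.transform import Rotation as R
q=s["tool_rot"];M=R.from_quat([q[1],q[2],q[3],q[0]]).as_matrix();print(M.round(4))
print(np.degrees(np.arctan2(M[1,1],M[0,1])))
for n in("side","top"):
    f=grab_frame(n);cv2.imwrite(f"pics/{n}3.png",f)
E
```

```text
time_s: 7.25
tcp_pos: [523.8, -204.5, 267.9]
tool_rot: [-0.001, 0.718, 0.696, -0.001]
wrist_force: [0.7, -0.8, -4.9]
width: 35.2
time_s: 8.5
tcp_pos: [523.9, -204.9, 268.2]
tool_rot: [-0.001, 0.088, 0.996, 0.0]
wrist_force: [0.1, 0.2, -4.4]
width: 35.0
[-0.04474208  0.31954296  0.43031258  1.71103089 -0.14430909  1.14472824
  1.82187964] [ 523.94796957 -204.92635716  268.16403242] [ 0.11976703  0.17846691 -4.41321557]
[[-9.847e-01  1.745e-01 -2.200e-03]
 [ 1.745e-01  9.847e-01  7.000e-04]
 [ 2.300e-03  4.000e-04 -1.000e+00]]
79.94910651920749
```

View pics/side3.png

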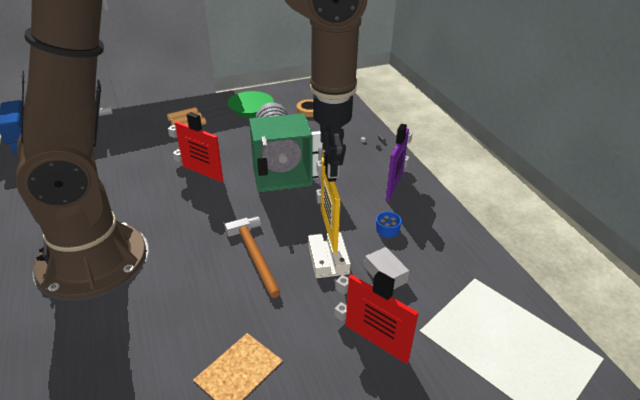

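View pics/top3.png

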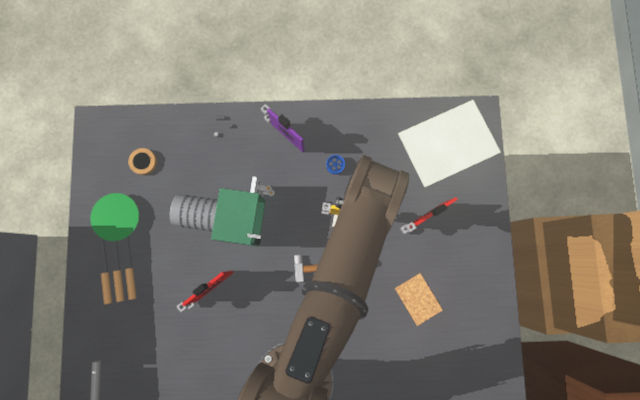

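```bash
python3 - <<'E'
from h import *
t=cv2.imread("pics/top3.png");s=cv2.imread("pics/side3.png")
cv2.imwrite("pics/tz3.png",cv2.resize(t[195:225,310:350],None,fx=16,fy=16,interpolation=cv2.INTER_NEAREST))
cv2.imwrite("pics/sz3.png",cv2.resize(s[145:265,300:350],None,fx=6,fy=5,interpolation=cv2.INTER_NEAREST))
E
```

```text
(no output)
```

View pics/tz3.png

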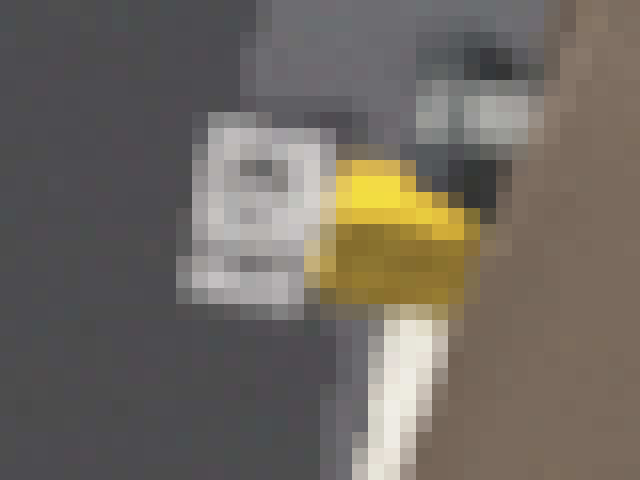

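View pics/sz3.png

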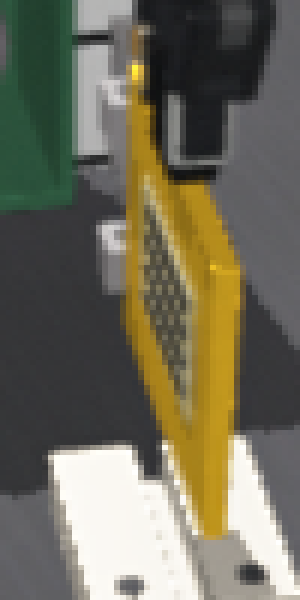

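```bash
python3 - <<'E'
from h import *
np.set_printoptions(precision=1,suppress=True)
z=lambda u,v:(u/16+310-.5,v/16+195-.5)
for p in((265,180),(262,170),(205,128),(335,128)):print(onz("top",z(*p),222))
print(proj("top",(539.3,-118.2,222)),z(265,180))
y=lambda u,v:(u/6+300-.5,v/5+145-.5)
# side: lower knuckle top z= 96+18+25=139
print(onz("side",y(120,233),139))
E
```

```text
[ 543.5 -119.8  222. ]
[ 545.3 -119.4  222. ]
[ 553.3 -109.3  222. ]
[ 552.6 -132.8  222. ]
[325.5 207.2] (326.0625, 205.75)
[ 535.3 -116.   139. ]
```

```bash
python3 -m inch '[[[-0.004,0.0125,0,0],[-0.0074,0.026,0,0],[-0.0074,0.026,0,0],[-0.0074,0.026,0,0],[-0.0074,0.026,0,0],[-0.0074,0.026,0,0],[-0.0034,0.015,0,0],[0,0,0,0],[0,0,0,0]]]'; python3 - <<'E'
from h import *
np.set_printoptions(precision=1,suppress=True)
print(onz("top",(336,164),18))
t=grab_frame("top");s=grab_frame("side")
cv2.imwrite("pics/top4.png",t);cv2.imwrite("pics/side4.png",s)
cv2.imwrite("pics/tz4.png",cv2.resize(t[170:220,250:310],None,fx=12,fy=12,interpolation=cv2.INTER_NEAREST))
cv2.imwrite("pics/sz4.png",cv2.resize(s[90:240,270:370],None,fx=5,fy=4,interpolation=cv2.INTER_CUBIC))
E
```

```text
time_s: 9.35
tcp_pos: [595.8, -56.4, 268.9]
tool_rot: [-0.0, 0.086, 0.996, -0.0]
wrist_force: [0.8, -0.8, -4.2]
width: 35.4
[ 711.4 -163.8   18. ]
```

View pics/tz4.png

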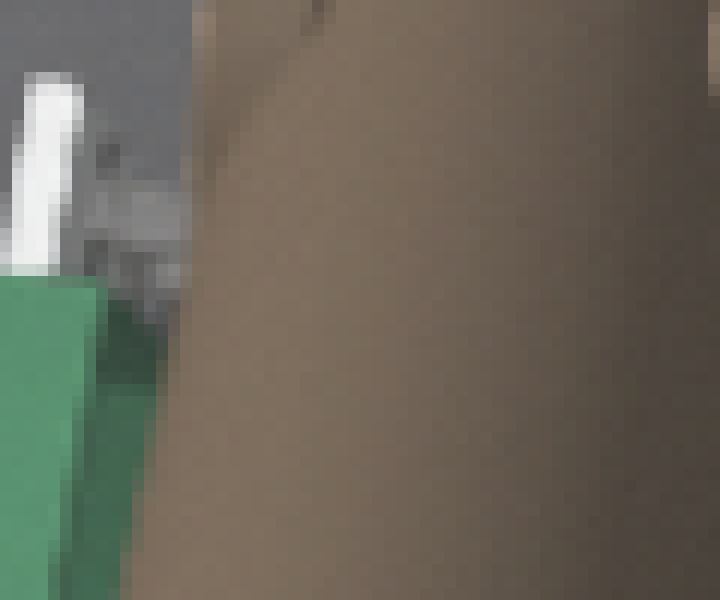

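View pics/sz4.png

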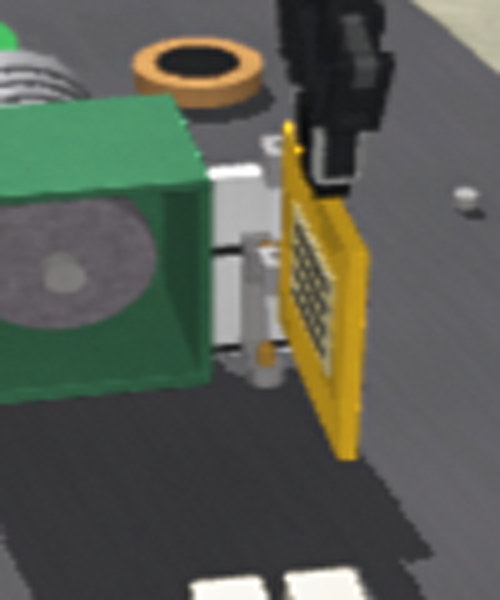

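```bash
python3 -m inch '[[[0,0,0.02,0],[0,0,0.025,0],[0,0,0.012,0],[0,0,0.004,0],[0,0,0,0],[0,0,0,0]]]'; python3 - <<'E'
from h import *
t=grab_frame("top");s=grab_frame("side")
cv2.imwrite("pics/top5.png",t);cv2.imwrite("pics/side5.png",s)
cv2.imwrite("pics/sz5.png",cv2.resize(s[115:205,300:350],None,fx=12,fy=6.5,interpolation=cv2.INTER_NEAREST))
print(telemetry.read_state()["tcp_pos"],telemetry.read_state()["q"])
E
```

```text
time_s: 9.95
tcp_pos: [595.9, -58.7, 209.1]
tool_rot: [0.0, 0.087, 0.996, -0.0]
wrist_force: [0.8, 0.5, -4.1]
width: 35.2
[596.38908802 -58.30078055 209.64243141] [-0.24827878  0.42657852  0.36308544  1.70135089 -0.17106238  1.04269696
  1.56741638]
```

View pics/sz5.png

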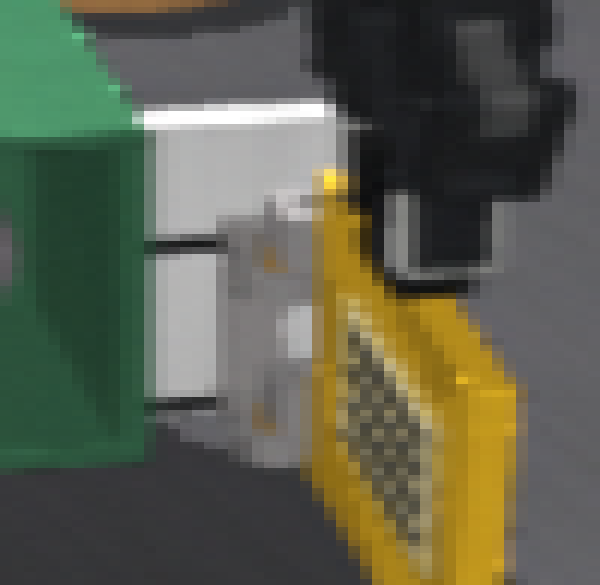

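View pics/side5.png

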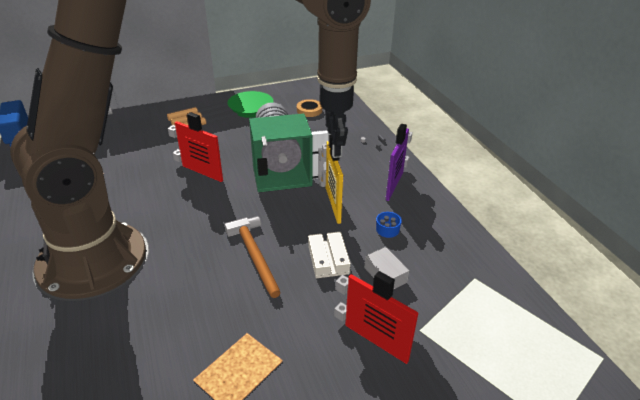

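```bash
python3 - <<'E'
from h import *
np.set_printoptions(precision=2,suppress=True)
a=np.deg2rad(80);e1=np.array([np.sin(a),-np.cos(a),0]);e2=np.array([np.cos(a),np.sin(a),0])
zu=209.3-71.2
for nm,K in(("kin",np.array([611.5,28.2,0])),):
  for zz in(zu,zu+25,zu-83,zu-58):
    print(nm,zz,[proj("side",K+11*(i*e1+j*e2)+[0,0,zz]) for i,j in((-1,1),(-1,-1))])
y=lambda u,v:(u/12+300-.5,v/6.5+115-.5)
print("obs left edge upper/lower knuckle",y(278,215),y(278,330), "upper knuckle upper-left corner",y(275,190),"low knuckle top-left",y(280,308),"low bottom",y(278,358))
print("pin obs 323.3,153.0 322.8,178.1; proj of (616.8,58.4):",proj("side",(616.8,58.4,121)),proj("side",(616.8,58.4,38)))
E
python3 - <<'E'
import cv2
s=cv2.imread('pics/side5.png')
print(s[150:175:2,318:330].mean(2).astype(int))
print((s[150:158,318:330,2].astype(int)-s[150:158,318:330,0]))
print((s[174:184,318:330,2].astype(int)-s[174:184,318:330,0]))
E
```

```text
kin 138.10000000000002 [array([321.53, 151.61]), array([323.23, 156.21])]
kin 163.10000000000002 [array([321.65, 143.52]), array([323.37, 148.07])]
kin 55.10000000000002 [array([321.15, 177.19]), array([322.79, 181.93])]
kin 80.10000000000002 [array([321.26, 169.68]), array([322.92, 174.39])]
obs left edge upper/lower knuckle (322.6666666666667, 147.5769230769231) (322.6666666666667, 165.26923076923077) upper knuckle upper-left corner (322.4166666666667, 143.73076923076923) low knuckle top-left (322.8333333333333, 161.8846153846154) low bottom (322.6666666666667, 169.5769230769231)
pin obs 323.3,153.0 322.8,178.1; proj of (616.8,58.4): [323.99 152.59] [323.53 177.63]
[[118 114 118 115 108 111 120 122 113 108 106  88]
 [ 65 108 116 103 105 111 121 121 107 107 107  88]
 [133 100 109 102  99 109 121 121 107 106 109 105]
 [129 105 110 115 105 108 118 120 105 106 108 107]
 [128 109 108 117 121 121 120 116 101  93 104 108]
 [131 106 108 117 120 121 119 116 100  94 126 126]
 [131 122 124 124 122 130 161 176 122  94 118 138]
 [132 121 124 124 124 153 178 180 121  93 110 140]
 [133 121 123 12
[... 459 characters left out ...]
16  45  14   2   4  69 132 144 140]
 [  2   3   2  16  64  26   3   3  70 131 143 142]
 [  3   2   1   6  43  40   9   3  69 131 142 142]
 [  2   3   4   4   5   5   2   3  69 127 141 143]]
[[  3   2   4   2   1   0   1  28  97 132  90  44]
 [  2   2   3   2   1   2   3  29  95 133  88  47]
 [  2   2   3   8   3   1   2  28  96 134  75  32]
 [  3   3   5  31  10   2   2  29  96 130  63  17]
 [  1   2   5  33  13   2   2  28  96 129  67  27]
 [ -2   0   3  41  22   4   2  29  95 125  67  35]
 [ -1   0   2  39  46  11   2  28  94 115  60  32]
 [ -3   0   2  17  33  11   3  28  93 115  47  28]
 [ -2   0   2   2   3   2   1  27  93 117  61  27]
 [ -3   0   3   2   1   1   2  29  94 120 101  37]]
```

Side view: the left edges of the knuckles occlude the brass pins where the forward projection predicts, within about 0.5 mm. Corrected for the pose 3 offset between the kinematics and the top camera, both cameras put the pin axis near (614.4, 58) in the kinematic frame. Next I slide in sideways, with the knuckles 9 mm above the tips.

```bash
python3 -m inch '[[[0.0005,0.004,0,0],[0.0005,0.007,0,0],[0.0005,0.008,0,0],[0.0005,0.007,0,0],[0.0003,0.0038,0,0],[0,0,0,0],[0,0,0,0]]]'; python3 - <<'E'
from h import *
np.set_printoptions(precision=2,suppress=True)
s=grab_frame("side")
cv2.imwrite("pics/side6.png",s)
cv2.imwrite("pics/sz6.png",cv2.resize(s[115:205,300:350],None,fx=12,fy=6.5,interpolation=cv2.INTER_NEAREST))
st=telemetry.read_state();P=st["tcp_pos"];print(P,st["tool_rot"],st["wrist_force"])
a=np.deg2rad(80);e1=np.array([np.sin(a),-np.cos(a),0]);e2=np.array([np.cos(a),np.sin(a),0])
K=P+88*e2;K[2]=0;print(K)
for zz in(P[2]-71.2,P[2]-46.2,P[2]-154.2,P[2]-129.2):print(zz,[proj("side",K+11*(i*e1+j*e2)+[0,0,zz]) for i,j in((-1,1),(-1,-1))])
for r in ((140,160),(165,186)):
    print(s[r[0]:r[1],314:330].mean(2).astype(int));print(s[r[0]:r[1],314:330,2].astype(int)-s[r[0]:r[1],314:330,0])
E
```

```text
time_s: 10.63
tcp_pos: [598.6, -27.5, 208.2]
tool_rot: [-0.0, 0.086, 0.996, -0.0]
wrist_force: [0.2, -0.7, -3.4]
width: 34.9
[598.51 -28.14 208.27] [-0.    0.09  1.   -0.  ] [ 0.5  -0.72 -4.6 ]
[613.79  58.52   0.  ]
137.06865969688425 [array([318.14, 145.91]), array([319.78, 150.36])]
162.06865969688425 [array([318.22, 137.9 ]), array([319.87, 142.29])]
54.068659696884254 [array([317.9 , 171.27]), array([319.46, 175.86])]
79.06865969688425 [array([317.97, 163.83]), array([319.56, 168.38])]
[[177 180 179 176 157 189 195 147 122 111 103  52  17  25  92 129]
 [178 181 179 176 151 157 196 175 142 116 101  65  26  28 107 132]
 [178 180 181 177 150 137 184 192 173 129 109 102  47  32 113 133]
 [179 181 180 177 150 118 138 134 124 113 108  96  44  31 114 133]
 [179 181 180 178 151 115 121 121 109 108 107  85  36  29 114 133]
 [179 181 181 179 151 116 120 122 111 109 107  87  38  30 113 133]
 [179 180 180 179 147 115 120 122 110 108 107  92  41  31 114 133]
 [178 181 180 179 148 115 120 121 109 109 109 105  51  31 113 132]
 [179 181 181 180 149 118 121 121 110 109 108 108  60  36 114 132]
 
[... 4193 characters left out ...]
 117  75  32  23  25  18  26]
 [  0  -1  -1   0   3   3   3  24  92 118  91  30  20  12  21  16]
 [ -2  -2  -2   0   3   2   4  46 105 120  97  39  25  16  26  16]
 [  0   0  -2  -1   0   1   4  47 105 121 115  57  26  22  24  23]
 [ -1  -2  -3  -4  -3  -1   2  44 104 120 118  89  30  20  11  20]
 [ -3  -3  -4  -3  -2  -1   3  39 100 120 118  97  39  22  14  25]
 [ -2  -3  -3  -3  -3   0   1  17  88 120 122 113  57  18  20  22]
 [ -2  -3  -2  -3  -3   0   0   4  74 114 122 118  89  29  21  11]
 [ -2  -2  -3  -4  -3   0   1   2  47 101 120 119  96  39  22  14]
 [ -2  -2  -2  -2  -2   0   1   0  24  90 119 122 114  60  19  23]
 [ -2  -2  -2  -3  -2   0   0   0   7  73 116 121 120 101  39  31]]
```

View pics/sz6.png

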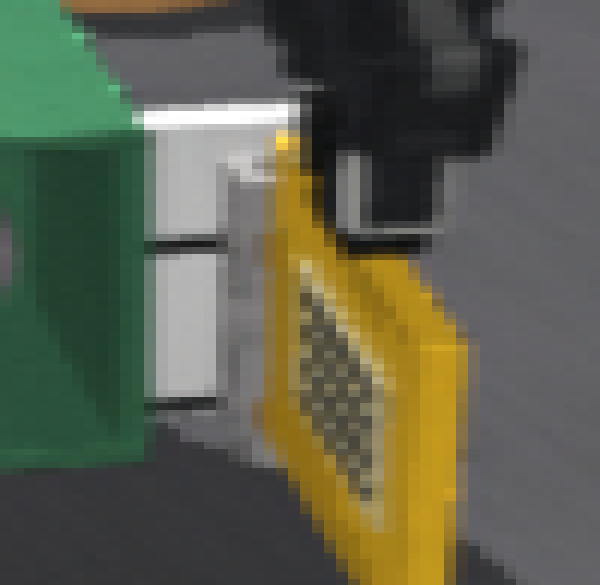

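Knuckle corners in the side view (left edge at about column 318.2, top front at about row 142.4) match the projection within 0.3 px. I'm lowering in small steps and watching the force.

```bash
python3 -m inch '[[[-0.0005,-0.0003,0.003,0],[0,0,0.003,0],[0,0,0,0]]]'; python3 -m inch '[[[0,0,0.001,0],[0,0,0.0007,0],[0,0,0,0]]]'; python3 -m inch '[[[0,0,0.001,0],[0,0,0,0]]]'; python3 -m inch '[[[0,0,0.001,0],[0,0,0,0]]]'
```

```text
time_s: 10.93
tcp_pos: [598.5, -28.8, 201.5]
tool_rot: [-0.001, 0.087, 0.996, -0.0]
wrist_force: [-0.7, -0.6, -3.9]
width: 34.6
time_s: 11.18
tcp_pos: [598.9, -28.5, 200.4]
tool_rot: [-0.0, 0.087, 0.996, -0.0]
wrist_force: [0.2, -0.6, -4.4]
width: 35.1
time_s: 11.35
tcp_pos: [599.0, -28.4, 199.5]
tool_rot: [-0.0, 0.087, 0.996, 0.0]
wrist_force: [0.4, 0.5, -3.9]
width: 35.3
time_s: 11.52
tcp_pos: [599.1, -28.3, 198.5]
tool_rot: [0.0, 0.087, 0.996, 0.0]
wrist_force: [0.5, 0.5, -3.2]
width: 35.0
```

```bash
for i in 1 2 3; do python3 -m inch '[[[0,0,0.001,0],[0,0,0,0]]]' | grep -E 'pos|force'; done
```

```text
tcp_pos: [599.2, -28.2, 197.6]
wrist_force: [1.3, 0.8, -3.6]
tcp_pos: [599.3, -28.0, 196.7]
wrist_force: [0.9, 2.4, -2.5]
tcp_pos: [599.3, -27.8, 195.6]
wrist_force: [2.5, 2.4, -3.6]
```

```bash
python3 -m inch '[[[-0.0004,0.0005,0.001,0],[0,0,0,0]]]' | grep -E 'pos|force'; for i in 1 2; do python3 -m inch '[[[0,0,0.001,0],[0,0,0,0]]]' | grep -E 'pos|force'; done
```

```text
tcp_pos: [599.5, -27.7, 194.4]
wrist_force: [1.8, 1.8, -4.4]
tcp_pos: [599.5, -27.7, 193.4]
wrist_force: [1.6, 1.4, -4.0]
tcp_pos: [599.5, -27.7, 192.5]
wrist_force: [1.7, 3.4, -3.8]
```

```bash
python3 -m inch '[[[-0.0004,0.0005,0.001,0],[0,0,0,0]]]' | grep -E 'pos|force'; for i in 1 2 3; do python3 -m inch '[[[0,0,0.001,0],[0,0,0,0]]]' | grep -E 'pos|force'; done
```

```text
tcp_pos: [599.8, -27.7, 191.3]
wrist_force: [1.2, 2.8, -3.3]
tcp_pos: [599.8, -27.6, 190.4]
wrist_force: [1.1, 1.8, -4.1]
tcp_pos: [599.8, -27.6, 189.4]
wrist_force: [0.8, 2.2, -3.9]
tcp_pos: [599.8, -27.6, 188.4]
wrist_force: [1.1, 2.2, -4.1]
```

```bash
python3 - <<'E'
from h import *
s=grab_frame("side");cv2.imwrite("pics/sz7.png",cv2.resize(s[100:240,270:370],None,fx=5,fy=4,interpolation=cv2.INTER_CUBIC))
E
```

```text
(no output)
```

View pics/sz7.png

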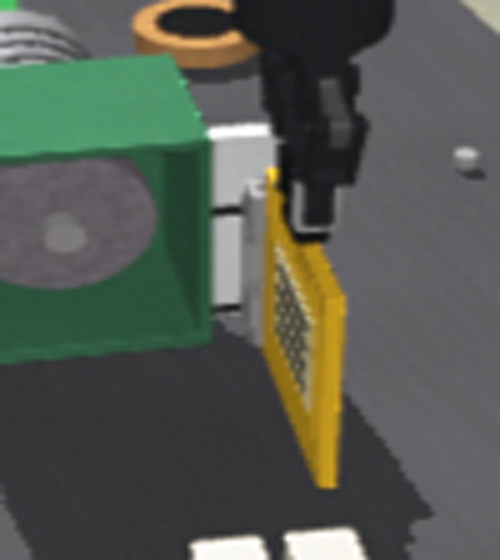

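The picture shows the door upright at 90°, with its knuckles down over the pin line at about (255,200) in the zoom. I'll continue until it seats.

```bash
for i in 1 2 3 4; do python3 -m inch '[[[0,0,0.001,0],[0,0,0,0]]]' | grep -E 'pos|force'; done
```

```text
tcp_pos: [599.9, -27.6, 187.4]
wrist_force: [0.2, 1.4, -4.4]
tcp_pos: [599.9, -27.6, 186.4]
wrist_force: [0.6, 1.8, -3.1]
tcp_pos: [599.9, -27.6, 185.4]
wrist_force: [-0.1, 2.1, -3.4]
tcp_pos: [599.9, -27.6, 184.4]
wrist_force: [1.0, 2.0, -3.9]
```

```bash
for i in 1 2 3; do python3 -m inch '[[[0,0,0.0007,0],[0,0,0,0]]]' | grep -E 'pos|force'; done
```

```text
tcp_pos: [600.0, -27.6, 184.0]
wrist_force: [0.4, 0.6, -2.2]
tcp_pos: [600.1, -27.7, 183.8]
wrist_force: [-2.4, 0.6, 3.2]
tcp_pos: [600.2, -27.8, 183.7]
wrist_force: [-3.4, -0.9, 8.3]
```

```bash
python3 -m inch '[[[0,0,-0.0007,0],[0,0,0,0],[0,0,0,0]]]';  python3 -m inch '[[[0,0,0,0],[0,0,0,0],[0,0,0,0],[0,0,0,0],[0,0,0,0]]]' 0.6; python3 - <<'E'
from h import *
s=grab_frame("side");cv2.imwrite("pics/sz8.png",cv2.resize(s[100:240,270:370],None,fx=5,fy=4,interpolation=cv2.INTER_CUBIC))
E
```

```text
time_s: 14.65
tcp_pos: [600.2, -27.8, 183.8]
tool_rot: [0.0, 0.087, 0.996, 0.0]
wrist_force: [-2.4, 0.1, 6.4]
width: 35.1
time_s: 15.07
tcp_pos: [600.0, -27.6, 183.1]
tool_rot: [-0.0, 0.087, 0.996, -0.0]
wrist_force: [-0.1, -0.3, 0.1]
width: 68.2
```

View pics/sz8.png

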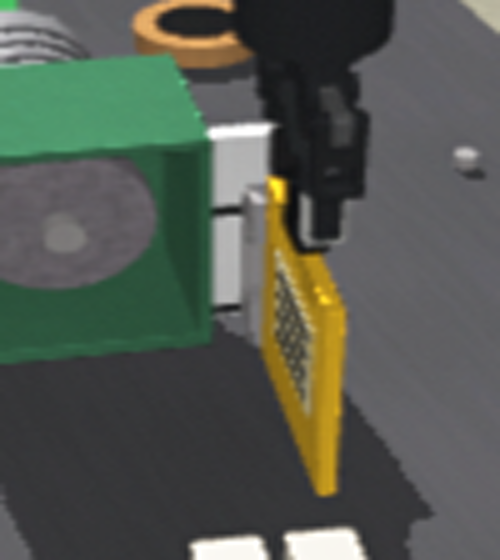

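The door is seated and released. Its TCP height on seating, 183.8, is within 0.5 mm of the predicted 184.2, and the force is now zero. Next I go up, over to the outer (+x) side, shut the fingers and come down beside the grip block.

```bash
python3 -m inch '[[[0,0,-0.004,0],[0,0,-0.012,0],[0,0,-0.02,0],[0,0,-0.012,0],[-0.01,0,0,0],[-0.02,0,0,0],[-0.008,0,0,0],[0,0,0,0]]]'; python3 -m inch '[[[0,0,0,0],[0,0,0,0],[0,0,0,0],[0,0,0,0],[0,0,0,0],[0,0,0,0],[0,0,0,0],[0,0,0,0]]]' -1; python3 -m inch '[[[0,0,0.015,0],[0,0,0.02,0],[0,0,0.008,0],[0,0,0,0]]]'; python3 - <<'E'
from h import *
s=grab_frame("side");cv2.imwrite("pics/sz9.png",cv2.resize(s[90:240,270:390],None,fx=5,fy=4,interpolation=cv2.INTER_CUBIC))
E
```

```text
time_s: 15.78
tcp_pos: [638.6, -34.5, 231.1]
tool_rot: [0.0, 0.087, 0.996, -0.0]
wrist_force: [-0.4, 0.0, 0.3]
width: 68.6
time_s: 16.45
tcp_pos: [637.3, -34.1, 231.3]
tool_rot: [0.0, 0.087, 0.996, 0.0]
wrist_force: [-0.5, -0.2, -0.7]
width: -0.0
time_s: 16.78
tcp_pos: [636.0, -33.9, 186.1]
tool_rot: [-0.002, 0.087, 0.996, -0.0]
wrist_force: [-1.0, -0.6, 0.1]
width: 0.2
```

View pics/sz9.png

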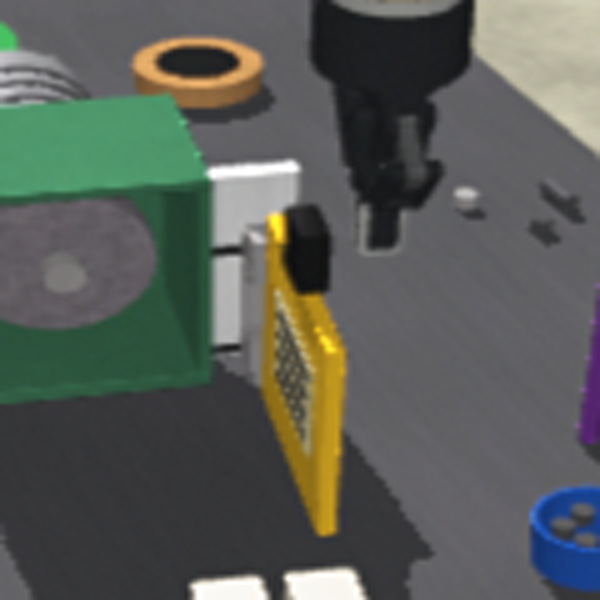

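The door stands free and seated. The shut fingers are about 36 mm from the block centre, on its outer side. I'll approach and then push along the arc.

```bash
python3 -m inch '[[[0.005,0,0,0],[0.005,0,0,0],[0.003,0,0,0],[0.002,0,0,0],[0,0,0,0]]]' ; python3 -m inch '[[[0.0031,-0.00065,0,0.035],[0.0031,-0.00065,0,0.035],[0.0031,-0.00065,0,0.035],[0.0031,-0.00065,0,0.035],[0.0031,-0.00065,0,0.035],[0.0031,-0.00065,0,0.035],[0.0031,-0.00065,0,0.035],[0.0031,-0.00065,0,0.035],[0.0031,-0.00065,0,0.035],[0.0031,-0.00065,0,0.035]]]'; python3 - <<'E'
from h import *
s=grab_frame("side");cv2.imwrite("pics/sz10.png",cv2.resize(s[90:240,270:390],None,fx=5,fy=4,interpolation=cv2.INTER_CUBIC))
E
```

```text
time_s: 17.25
tcp_pos: [622.3, -31.3, 188.9]
tool_rot: [0.0, 0.087, 0.996, 0.0]
wrist_force: [-1.0, 0.4, -0.4]
width: -0.4
time_s: 18.08
tcp_pos: [591.5, -27.7, 188.6]
tool_rot: [0.0, 0.26, 0.966, 0.0]
wrist_force: [0.1, -0.0, 0.2]
width: -0.3
```

View pics/sz10.png

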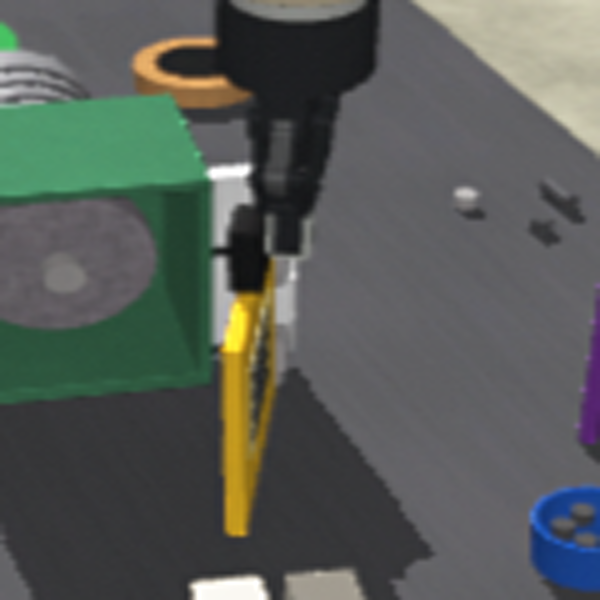

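The push works: the door has swung about 20°, with almost no force. Continuing.

```bash
python3 -m inch '[[[0.0031,-0.00065,0,0.035],[0.0031,-0.00065,0,0.035],[0.0031,-0.00065,0,0.035],[0.0031,-0.00065,0,0.035],[0.0031,-0.00065,0,0.035],[0.0031,-0.00065,0,0.035],[0.0031,-0.00065,0,0.035],[0.0031,-0.00065,0,0.035],[0.0031,-0.00065,0,0.035],[0.0031,-0.00065,0,0.035],[0.0031,-0.00065,0,0.035],[0.0031,-0.00065,0,0.035],[0.0031,-0.00065,0,0.035],[0.0031,-0.00065,0,0.035],[0.0031,-0.00065,0,0.035],[0.0031,-0.00065,0,0.035],[0.0031,-0.00065,0,0.035],[0.0031,-0.00065,0,0.035]]]'; python3 - <<'E'
from h import *
s=grab_frame("side");cv2.imwrite("pics/sz11.png",cv2.resize(s[90:240,230:370],None,fx=5,fy=4,interpolation=cv2.INTER_CUBIC))
P=telemetry.read_state()["tcp_pos"][:2];pin=np.array([615.3,59.1]);q=telemetry.read_state()["tool_rot"]
ty=2*np.arctan2(q[2],q[1])-np.pi/2;d=P-pin;ey=-np.array([np.cos(ty),np.sin(ty)]);ex=np.array([-np.sin(ty)*-1,0])
print(np.degrees(ty),"door-y",d@ey,"door-x",d@np.array([ey[1],-ey[0]]))
E
```

```text
time_s: 19.63
tcp_pos: [545.6, 4.7, 188.4]
tool_rot: [0.0, 0.546, 0.838, 0.0]
wrist_force: [-0.6, -0.7, -0.4]
width: -0.0
23.727944039056844 door-y 85.69113698901603 door-x -20.978178734480917
```

View pics/sz11.png

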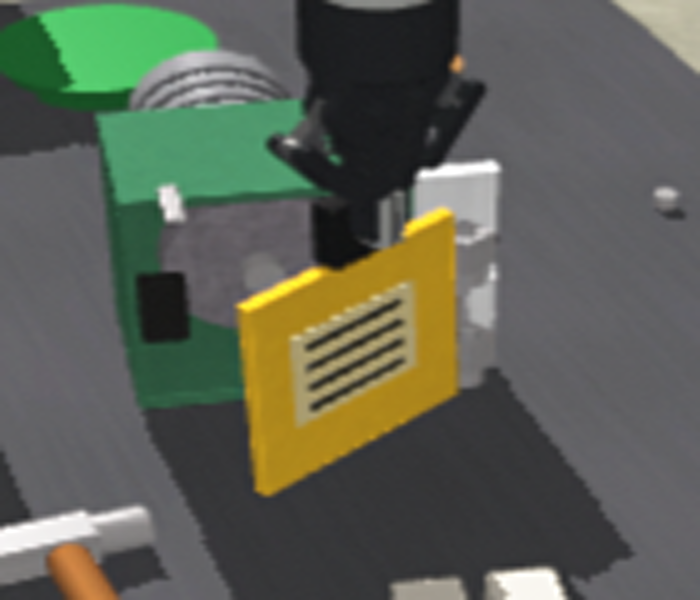

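```bash
python3 -m inch '[[[0.0031,-0.00065,0,0.035],[0.0031,-0.00065,0,0.035],[0.0031,-0.00065,0,0.035],[0.0031,-0.00065,0,0.035],[0.0031,-0.00065,0,0.035],[0.0031,-0.00065,0,0.035],[0.0031,-0.00065,0,0.035],[0.0026,-0.0005,0,0.03],[0.0022,-0.0005,0,0.025],[0.0018,-0.0004,0,0.02],[0.0018,-0.0004,0,0.02],[0.0018,-0.0004,0,0.02],[0.0013,-0.0003,0,0.015],[0,0,0,0]]]'; python3 - <<'E'
from h import *
s=grab_frame("side");cv2.imwrite("pics/sz12.png",cv2.resize(s[90:240,230:370],None,fx=5,fy=4,interpolation=cv2.INTER_CUBIC))
t=grab_frame("top");cv2.imwrite("pics/tz12.png",cv2.resize(t[150:250,200:320],None,fx=6,fy=6,interpolation=cv2.INTER_CUBIC))
P=telemetry.read_state()["tcp_pos"][:2];pin=np.array([615.3,59.1]);q=telemetry.read_state()["tool_rot"]
ty=2*np.arctan2(q[2],q[1])-np.pi/2;d=P-pin;ey=-np.array([np.cos(ty),np.sin(ty)])
print(np.degrees(ty),"door-y",d@ey,"door-x",d@np.array([ey[1],-ey[0]]))
E
```

```text
time_s: 20.85
tcp_pos: [530.7, 35.5, 188.2]
tool_rot: [-0.0, 0.692, 0.722, 0.0]
wrist_force: [-0.5, -0.3, -0.6]
width: 0.0
2.4318553984210958 door-y 85.4727961819499 door-x -20.371050776648104
```

View pics/sz12.png

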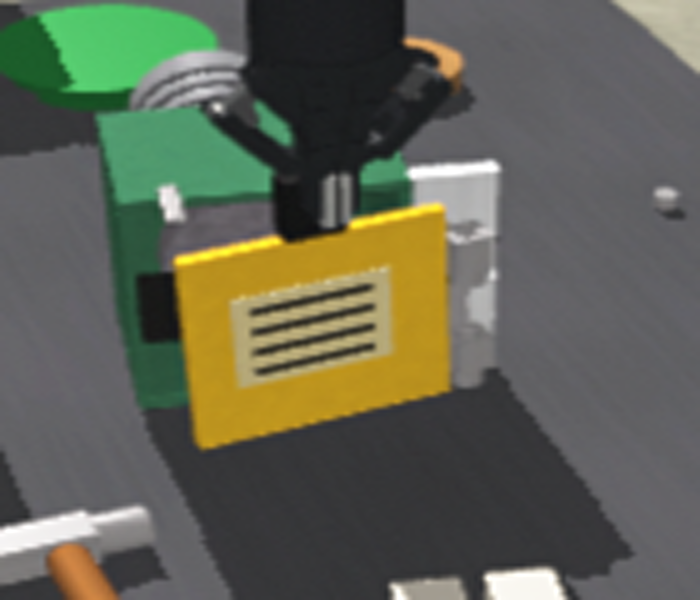

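View pics/tz12.png

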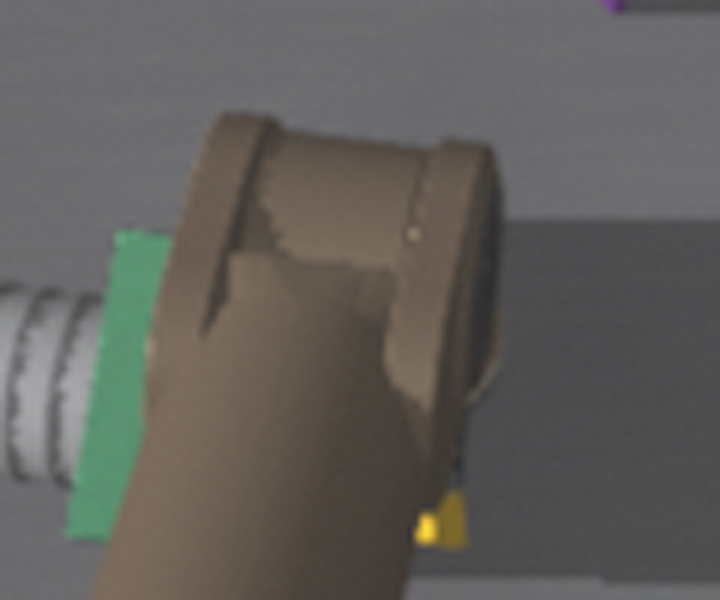

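The side view shows the door about 12° ajar, with its free edge at about (180,260) in the zoom, just in front of the keeper. I'm finishing slowly.

```bash
python3 -m inch '[[[0.0013,-0.0003,0,0.015],[0.0013,-0.0003,0,0.015],[0.0013,-0.0003,0,0.015],[0.0013,-0.0003,0,0.015],[0.0013,-0.0003,0,0.015],[0.0013,-0.0003,0,0.015],[0.0013,-0.0003,0,0.015],[0.0013,-0.0003,0,0.015],[0.0013,-0.0003,0,0.015],[0.0009,-0.0002,0,0.01],[0.0009,-0.0002,0,0.01],[0,0,0,0]]]'; for i in 1 2 3; do python3 -m inch '[[[0.0007,-0.0002,0,0.008],[0,0,0,0]]]' | grep -E "pos|rot|force"; done; python3 - <<'E'
from h import *
s=grab_frame("side");cv2.imwrite("pics/sz13.png",cv2.resize(s[90:240,230:370],None,fx=5,fy=4,interpolation=cv2.INTER_CUBIC))
E
```

```text
time_s: 21.95
tcp_pos: [528.0, 48.9, 188.2]
tool_rot: [-0.0, 0.746, 0.666, -0.0]
wrist_force: [-1.2, -1.5, 0.5]
width: 0.2
tcp_pos: [527.9, 49.5, 188.2]
tool_rot: [-0.0, 0.749, 0.663, -0.0]
wrist_force: [-0.3, -0.4, 0.6]
tcp_pos: [527.8, 50.2, 188.2]
tool_rot: [-0.0, 0.751, 0.66, 0.0]
wrist_force: [-0.2, -0.1, 0.1]
tcp_pos: [527.7, 50.9, 188.2]
tool_rot: [-0.0, 0.754, 0.657, 0.0]
wrist_force: [0.8, -0.3, 0.2]
```

View pics/sz13.png

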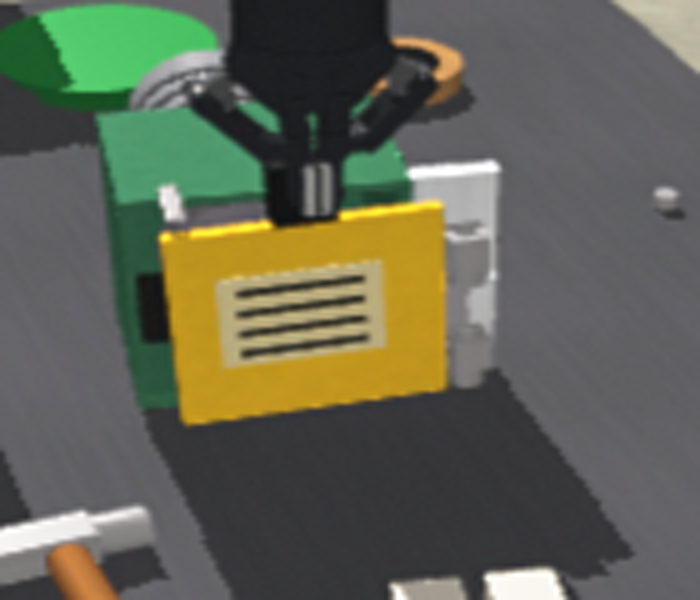

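```bash
for i in 1 2 3 4 5; do python3 -m inch '[[[0.0007,-0.0002,0,0.008],[0,0,0,0]]]' | grep -E "pos|force"; done; python3 - <<'E'
from h import *
s=grab_frame("side");cv2.imwrite("pics/sz14.png",cv2.resize(s[90:240,230:370],None,fx=5,fy=4,interpolation=cv2.INTER_CUBIC))
print(telemetry.read_state()["tool_rot"])
E
```

```text
tcp_pos: [527.6, 51.7, 188.2]
wrist_force: [-0.0, -0.7, 0.1]
tcp_pos: [527.5, 52.4, 188.2]
wrist_force: [0.0, -0.8, -0.2]
tcp_pos: [527.4, 53.1, 188.2]
wrist_force: [0.7, -1.0, -0.5]
tcp_pos: [527.3, 53.9, 188.2]
wrist_force: [0.5, -0.1, 0.3]
tcp_pos: [527.2, 54.6, 188.2]
wrist_force: [0.1, -0.5, 0.2]
[-2.14634061e-05  7.66873655e-01  6.41798096e-01  2.69162236e-05]
```

View pics/sz14.png

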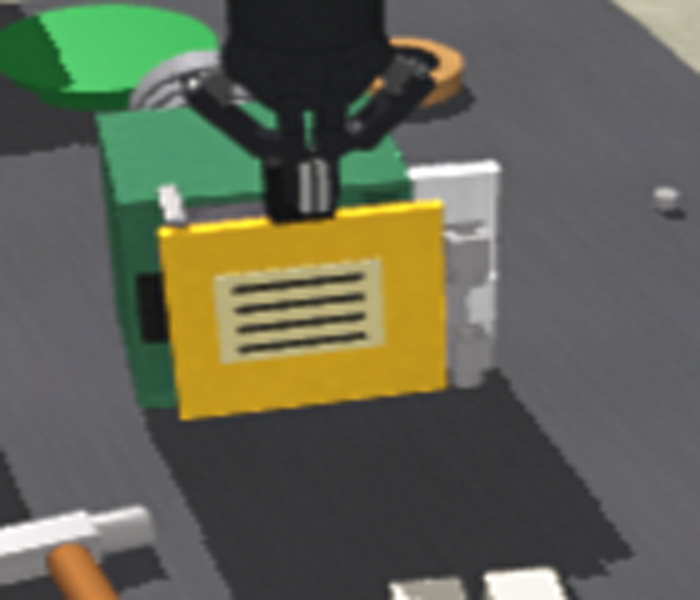

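```bash
python3 - <<'E'
from h import *
np.set_printoptions(precision=1,suppress=True)
C=np.array([527.8,153.8]);pin=np.array([614.7,58.3])
for yaw in(79.5,80.,80.5):
  for th in(0,3,6):
    a=np.deg2rad(yaw+th);ex=np.array([np.cos(a),np.sin(a)]);ey=np.array([-np.sin(a),np.cos(a)])
    p=pin+ey*163-ex*5
    print(yaw,th,p,proj("side",np.r_[p,162]),proj("side",np.r_[p,12]))
E
```

```text
79.5 0 [453.5  83.1] [261.6 146.5] [264.9 192.6]
79.5 3 [452.4  74.6] [262.2 148.3] [265.4 194.5]
79.5 6 [451.8  66.1] [262.9 150. ] [266.1 196.4]
80.0 0 [453.3  81.7] [261.7 146.8] [265. 193.]
80.0 3 [452.3  73.2] [262.3 148.6] [265.5 194.8]
80.0 6 [451.7  64.7] [263.  150.3] [266.2 196.7]
80.5 0 [453.1  80.3] [261.8 147.1] [265.1 193.3]
80.5 3 [452.2  71.8] [262.4 148.9] [265.6 195.1]
80.5 6 [451.7  63.3] [263.1 150.6] [266.4 197. ]
```

The free edge at (261.5,147.5) and (265.5,194.5) matches about 1–2.5° still open. I keep nudging until the stop is felt.

```bash
for i in 1 2 3 4 5 6; do python3 -m inch '[[[0.0006,-0.0001,0,0.004],[0,0,0,0]]]' | grep -E "pos|force"; done
```

```text
tcp_pos: [527.2, 55.1, 188.2]
wrist_force: [-0.2, 0.1, -0.7]
tcp_pos: [527.2, 55.8, 188.2]
wrist_force: [0.3, 0.1, 0.4]
tcp_pos: [527.3, 56.4, 188.2]
wrist_force: [0.7, -0.3, 0.0]
tcp_pos: [527.3, 56.6, 188.2]
wrist_force: [-0.2, -2.1, -0.3]
tcp_pos: [527.3, 56.7, 188.2]
wrist_force: [-0.8, -4.6, 0.6]
tcp_pos: [527.2, 56.9, 188.3]
wrist_force: [-1.1, -5.8, 1.0]
```

The TCP stalls and about 6 N builds up, so the door is on its rubber stop. Now I back straight off, rise and check.

```bash
python3 -m inch '[[[-0.002,0,0,0],[-0.005,0,0,0],[-0.015,0,0,0],[-0.02,0,0,0],[-0.02,0,0,0],[0,0,-0.03,0],[0,0,-0.035,0],[-0.03,0,-0.02,0],[-0.04,0,0,0],[-0.04,0,0,0],[0,0,0,0]]]'; python3 - <<'E'
from h import *
s=grab_frame("side");cv2.imwrite("pics/sz15.png",cv2.resize(s[90:240,230:370],None,fx=5,fy=4,interpolation=cv2.INTER_CUBIC))
cv2.imwrite("pics/side15.png",s)
t=grab_frame("top");cv2.imwrite("pics/top15.png",t);cv2.imwrite("pics/tz15.png",cv2.resize(t[165:255,200:320],None,fx=6,fy=6,interpolation=cv2.INTER_CUBIC))
E
```

```text
time_s: 25.3
tcp_pos: [490.2, -119.6, 274.5]
tool_rot: [0.001, 0.778, 0.629, 0.0]
wrist_force: [-0.3, -1.9, -0.2]
width: -0.3
```

View pics/sz15.png

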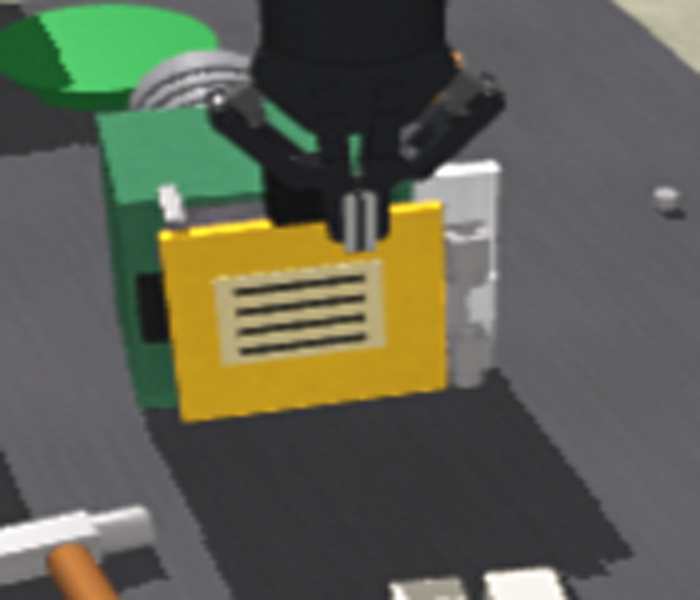

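View pics/top15.png

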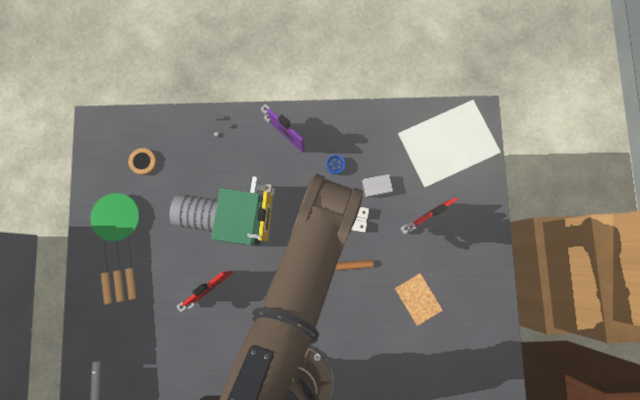

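View pics/side15.png

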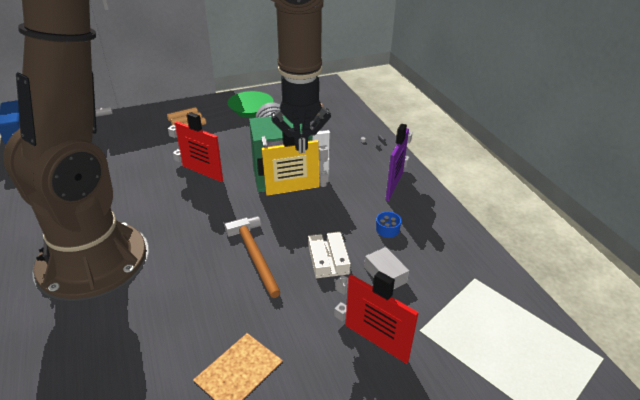

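View pics/tz15.png

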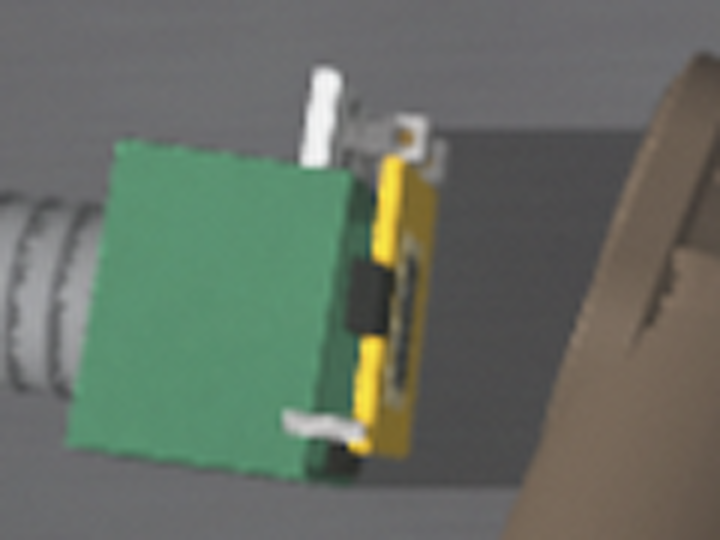

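```bash
python3 - <<'E'
from h import *
np.set_printoptions(precision=1,suppress=True)
t=grab_frame("top").astype(int);t2=cv2.imread("pics/top15.png").astype(int)
print("change since",abs(t-t2)[180:245,255:280].max())
h=cv2.cvtColor(t.astype(np.uint8),cv2.COLOR_BGR2HSV)
m=(h[...,0]>18)&(h[...,0]<32)&(h[...,1]>150)&(h[...,2]>195)
L=[];Cn=[]
for y in range(190,240):
    x=np.where(m[y,255:280])[0]
    if len(x): print(y,x+255,end=' '); Cn.append(onz("top",(x.mean()+255,y),162)[:2]); 
Cn=np.array(Cn);print()
v=cv2.fitLine(Cn.astype(np.float32),cv2.DIST_HUBER,0,.01,.01).ravel();print(v,np.degrees(np.arctan2(v[1],v[0])))
C=np.array([527.8,153.8])
for yaw in(79.5,80,80.5):
    a=np.deg2rad(yaw);R=np.array([[np.cos(a),-np.sin(a)],[np.sin(a),np.cos(a)]])
    M=(Cn-C)@R;p=np.polyfit(M[:,1],M[:,0],1);print(yaw,"machine-x at y=66:",np.polyval(p,66),"at y=-98",np.polyval(p,-98))
# bore centre / pin
w=np.clip((t[...,2]-t[...,0])[184:191,264:271]-20,0,None);Y,X=np.mgrid[184:191,264:271];print(t[184:191,264:271,2]-t[184:191,264:271,0]);u=((w*X).sum()/w.sum(),(w*Y).sum()/w.sum());print("pin",u,onz("top",u,129))
s=grab_frame("side");hs=cv2.cvtColor(s,cv2.COLOR_BGR2HSV);q=(hs[...,0]>18)&(hs[...,0]<32)&(hs[...,1]>130)&(hs[...,2]>100)
c,_=cv2.findContours(q.astype(np.uint8),0,1);c=max(c,key=cv2.contourArea);p=c[:,0];print("TL",p[(p.sum(1)).argmin()],"BL",p[(p[:,0]-p[:,1]).argmin()],"BR",p[p.sum(1).argmax()],"TR",p[(p[:,0]-p[:,1]).argmax()])
E
```

```text
change since 5
191 [265] 192 [264 265 266] 193 [264 265 266] 194 [264 265 266] 195 [264 265 266] 196 [263 264 265 266] 197 [263 264 265 266] 198 [263 264 265] 199 [263 264 265] 200 [263 264 265] 201 [263 264 265] 202 [263 264 265] 203 [262 263 264 265] 204 [263 264 265] 205 [262 263 264 265] 206 [262 263 264 265] 207 [262 263 264] 208 [264] 221 [261 262] 222 [260 261 262 263] 223 [260 261 262 263] 224 [260 261 262] 225 [260 261 262] 226 [260 261 262] 227 [260 261 262] 228 [259 260 261 262] 229 [259 260 261 262] 230 [259 260 261 262] 231 [259 260 261 262] 232 [259 260 261] 233 [259 260 261] 234 [260 261] 235 [261] 239 [259 260] 
[  1.   -0.1 535.3  70.6] -7.415197
79.5 machine-x at y=66: -85.41061167500561 at y=-98 -76.31607813439095
80 machine-x at y=66: -84.79698383194481 at y=-98 -77.1368532014489
80.5 machine-x at y=66: -84.19007177080636 at y=-98 -77.96317598837942
[[ 0 -1  1  1  2  1  0]
 [ 0  1  2  2  3  2  2]
 [ 1  1  9 22 18  7  1]
 [ 2  2 28 64 51 13  2]
 [ 1  0 29 61 51 13  2]
 [ 2  0 10 27 21  7  2]
 [23 34 23 13  6  2  1]]
pin (np.float64(267.03092783505156), np.float64(187.79896907216494)) [616.8  60.  129. ]
TL [262 147] BL [266 194] BR [318 187] TR [317 140]
```

The door is seated, and the brass tip shows in the bore at (267,188). However, the free edge stands about 6–7 mm off the shut plane: machine x is about -84.8 and the limit is -89. That is inside tolerance, but it rebounded. I'll press it again gently and back off much more slowly.

```bash
python3 -m inch '[[[0.03,0,0,0],[0.04,0,0,0],[0.04,0,0,0],[0,0,0.03,0],[0,0,0.035,0],[0,0,0.02,0],[0.02,0,0,0],[0.015,0,0,0],[0.008,0,0,0],[0.005,0,0,0],[0,0,0,0]]]'; for i in 1 2 3 4; do python3 -m inch '[[[0.001,0,0,0],[0.001,0,0,0],[0,0,0,0]]]' | grep -E "pos|force"; done
```

```text
time_s: 26.42
tcp_pos: [524.7, 46.0, 188.1]
tool_rot: [-0.0, 0.774, 0.634, 0.0]
wrist_force: [0.3, 0.8, -0.4]
width: 0.0
tcp_pos: [524.9, 45.8, 188.4]
wrist_force: [-0.8, -0.1, -0.0]
tcp_pos: [525.3, 48.2, 188.2]
wrist_force: [-0.5, -0.3, 0.4]
tcp_pos: [525.8, 50.5, 188.2]
wrist_force: [-1.0, -0.0, -0.8]
tcp_pos: [526.2, 52.5, 188.2]
wrist_force: [0.4, -0.5, 0.4]
```

```bash
python3 -m inch '[[[0.0007,0,0,0],[0.0007,0,0,0],[0.0007,0,0,0],[0,0,0,0]]]' | grep -E "pos|force"; for i in 1 2 3 4 5; do python3 -m inch '[[[0.0005,0,0,0],[0,0,0,0]]]' | grep -E "pos|force"; done; python3 - <<'E'
from h import *
s=grab_frame("side");hs=cv2.cvtColor(s,cv2.COLOR_BGR2HSV);q=(hs[...,0]>18)&(hs[...,0]<32)&(hs[...,1]>130)&(hs[...,2]>100)
c,_=cv2.findContours(q.astype(np.uint8),0,1);c=max(c,key=cv2.contourArea);p=c[:,0];print("TL",p[(p.sum(1)).argmin()],"BL",p[(p[:,0]-p[:,1]).argmin()],"BR",p[p.sum(1).argmax()],"TR",p[(p[:,0]-p[:,1]).argmax()])
cv2.imwrite("pics/side16.png",s)
E
```

```text
tcp_pos: [526.5, 54.4, 188.2]
wrist_force: [0.8, -0.1, -0.2]
tcp_pos: [526.6, 54.8, 188.2]
wrist_force: [-0.2, -0.2, -0.1]
tcp_pos: [526.7, 55.3, 188.2]
wrist_force: [0.0, 0.2, 0.0]
tcp_pos: [526.8, 55.8, 188.2]
wrist_force: [0.1, -0.6, 0.8]
tcp_pos: [526.9, 56.3, 188.2]
wrist_force: [-0.3, 0.3, 0.3]
tcp_pos: [527.0, 56.4, 188.2]
wrist_force: [-2.3, -2.8, -0.2]
TL [262 146] BL [266 193] BR [319 186] TR [318 141]
```

```bash
python3 -m inch '[[[-0.0002,0,0,0],[0,0,0,0],[-0.0002,0,0,0],[0,0,0,0],[-0.0002,0,0,0],[0,0,0,0],[-0.0003,0,0,0],[0,0,0,0],[-0.0003,0,0,0],[0,0,0,0],[-0.0003,0,0,0],[-0.0005,0,0,0],[-0.0005,0,0,0],[-0.0005,0,0,0],[-0.001,0,0,0],[-0.001,0,0,0],[-0.001,0,0,0]]]'; python3 - <<'E'
from h import *
s=grab_frame("side");hs=cv2.cvtColor(s,cv2.COLOR_BGR2HSV);q=(hs[...,0]>18)&(hs[...,0]<32)&(hs[...,1]>130)&(hs[...,2]>100)
c,_=cv2.findContours(q.astype(np.uint8),0,1);c=max(c,key=cv2.contourArea);p=c[:,0];print("TL",p[(p.sum(1)).argmin()],"BL",p[(p[:,0]-p[:,1]).argmin()],"BR",p[p.sum(1).argmax()],"TR",p[(p[:,0]-p[:,1]).argmax()])
for n in("side15","side16"): print(n,abs(s.astype(int)-cv2.imread(f"pics/{n}.png"))[175:200,258:320].mean())
E
```

```text
time_s: 30.05
tcp_pos: [525.8, 50.7, 188.2]
tool_rot: [0.0, 0.775, 0.633, 0.0]
wrist_force: [0.4, 1.1, -0.5]
width: 0.1
TL [262 146] BL [266 194] BR [319 186] TR [318 141]
side15 4.487741935483871
side16 2.403010752688172
```

```bash
python3 -m inch '[[[-0.002,0,0,0],[-0.005,0,0,0],[-0.015,0,0,0],[-0.02,0,0,0],[-0.02,0,0,0],[0,0,-0.03,0],[0,0,-0.035,0],[-0.03,0,-0.02,0],[-0.04,0,0,0],[-0.04,0,0,0],[0,0,0,0],[0,0,0,0]]]'; python3 - <<'E'
from h import *
t=grab_frame("top");s=grab_frame("side");cv2.imwrite("pics/top17.png",t);cv2.imwrite("pics/side17.png",s)
cv2.imwrite("pics/tz17.png",cv2.resize(t[165:255,200:320],None,fx=6,fy=6,interpolation=cv2.INTER_CUBIC))
h=cv2.cvtColor(t,cv2.COLOR_BGR2HSV)
m=(h[...,0]>18)&(h[...,0]<32)&(h[...,1]>150)&(h[...,2]>195)
Cn=np.array([onz("top",(np.where(m[y,255:280])[0].mean()+255,y),162)[:2] for y in range(192,234) if m[y,255:280].sum()>2])
C=np.array([527.8,153.8])
for yaw in(79.5,80,80.5):
    a=np.deg2rad(yaw);R=np.array([[np.cos(a),-np.sin(a)],[np.sin(a),np.cos(a)]])
    M=(Cn-C)@R;p=np.polyfit(M[:,1],M[:,0],1);print(yaw,"x at y=66:",np.polyval(p,66),"y=-98",np.polyval(p,-98))
for n in("side15","side16"): print(n,abs(s.astype(int)-cv2.imread(f"pics/{n}.png"))[175:200,258:320].mean())
t0=cv2.imread("pics/side0.png").astype(int)
for nm,(x0,x1,y0,y1) in dict(hammer=(222,282,215,298),block=(363,412,248,280),pot=(374,404,209,238)).items():print(nm,abs(t0-s)[y0:y1,x0:x1].mean())
print(telemetry.read_state()["wrist_force"])
E
```

```text
time_s: 31.1
tcp_pos: [490.5, -120.8, 273.6]
tool_rot: [0.0, 0.776, 0.63, 0.0]
wrist_force: [0.9, 0.7, -0.4]
width: -0.0
79.5 x at y=66: -80.58859098254389 y=-98 -76.39190130424281
80 x at y=66: -79.9978884412016 y=-98 -77.23278742978646
80.5 x at y=66: -79.41336441554142 y=-98 -78.0794309884574
side15 4.4208602150537635
side16 2.4316129032258065
hammer 0.6895582329317269
block 0.5707908163265306
pot 0.6183908045977011
[ 0.71607056  1.20061489 -0.63545961]
```

View pics/tz17.png

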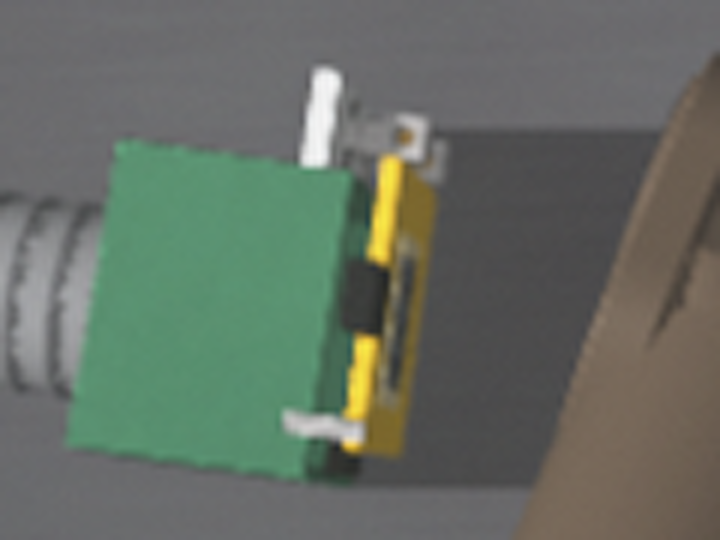

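View pics/side17.png

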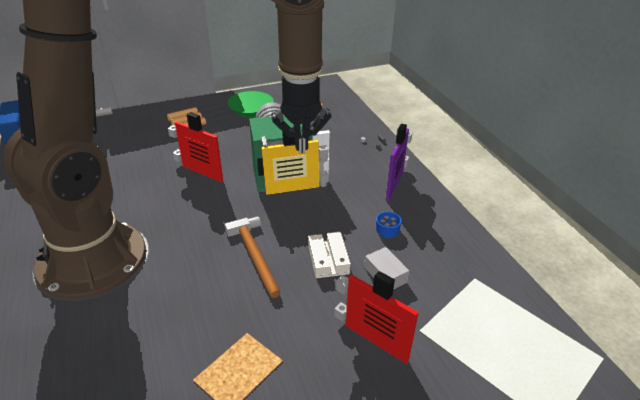

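The free edge is now at machine x of about -80. The keeper reaches across the door's top edge at about (355,430) in the zoom, and the pin shows in the bore at (405,135). The bystanders haven't moved and the robot is clear of everything, so I'm handing in.

```bash
python3 - <<'E'
from bench import manip
print(manip.job_done())
E
```

```text
the job is handed in; nothing more can be done
None
```

The yellow door is hanging on both hinge pins and shut under the keeper. I handed the job in at about 31 s of the 72 s allowed; no verdict was reported.

- **Hanging:** I lifted the door out of its stand, turned it half round and brought it in sideways at about 90° open. I then lowered it in steps of about 1 mm. It seated within 0.5 mm of the predicted height, and the wrist force then showed about 12 N resting on the pins. I let go with the door still open.
- **Shutting:** I pushed the grip block along the swing with closed fingers until the rubber stop pushed back with about 6 N. When I backed off, the door had rebounded to about 6–7 mm ajar. I pressed it again at about 3 N and backed off slowly.

**Last checks:**
- **Shut:** the free edge measured machine x of about -80 mm (the limit is -89), and the top view shows the keeper across the door's top edge.
- **Seated:** the pin tip shows in the upper knuckle's bore in the top view. The lower pin could not be seen, so full seating there rests on the seating height and force.
- **Bystanders:** the hammer, steel block and screw pot look unchanged in the side picture.
- **Robot:** it is clear of everything, with wrist force at noise level.

**Disagreement:** the top and side cameras differed by about 3 mm in x. I reconciled them with the arm's own position readings before lowering the door.

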